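Weigh out a mill charge on the spring scale

ROBOT

A 7-joint arm with a two-finger parallel gripper is mounted at the origin on the work surface. World frame = base frame: x ahead of the robot, y to its left, z up, the work surface at z = 0. Lengths are in m, angles in rad, forces in N, time in s.
With the tool pointing down it reaches from about 0.425 to 0.925 m from the base axis. Payload 6.8 kg.
Tool frame: the origin (TCP) lies between the finger pads; the fingertips stand finger_overhang ahead of it and the grasp point (between the pads) lies 6 mm ahead of it (finger_overhang is the distance from the TCP to the fingertips, in m); z points along the fingers, y is the line along which they close (so a half turn about z gives the same grasp; the last joint's range is limited). The gripper opens to 85 mm and grips with 20 to 120 N. Pads are 22 mm wide; open, the fingers measure 114 mm over their backs; the gripper's body (76 mm by 85 mm) begins 54 mm behind the grasp point. The pads swing forward as they close: fully open they stand 13 mm farther back than shut.
Start: joints at [-1.282, 0.477, 0.022, 1.555, -0.011, 1.109, -0.083], TCP at [0.261, 0.623, 0.235] pointing down, gripper open.
Joint ranges: [-2.96, 2.96], [-0.34, 2.1], [-1.41, 1.46], [0.24, 2.44], [-1.37, 4.51], [0.17, 1.92], [-2.96, 2.96]. Speed limits (rad/s): [2.39, 2.39, 3.14, 3.14, 3.14, 3.14, 3.14].

INTERFACE

Orientations are given as a unit quaternion [w, x, y, z].
In Python, from station import * gives the robot as it stands.
- The arm moves only by the tool drive_tool, never from a script. Its argument "increments" is a list of rows, each an object of numbers: "claw": the finger opening in m, from 0 to 0.0854; "dx", "dy", "dz": the shift along the tool's x, y, z in m; "wx", "wy", "wz": the turn, a rotation vector about the tool's x, y, z in degrees. A call has 1 to 20 rows; each row shifts and turns the commanded pose from where the row before left it, along the tool's axes as they then stand; what a row does not reach is not made up. A row lasts 1/8 s, in which the tool goes at most 62.5 mm and 10.7 degrees, less where a joint would pass 70% of its speed; a pose out of reach is approached as far as the arm can. A call with a gripper value outside its range is refused whole. The fingers move at their own pace and stop on an object; "newtons" is the grip in N (left out, the last holds). Time passes only in rows, so rows that do not move let the fingers close. It gives the time, the measured TCP pose, the force, the opening and the grip force at its end, in the units of the state.
- get_obs(): the state, without advancing time (a new reading comes with each control period).
- read_camera(name): name is "scene" or "top" or "wrist"; returns (picture, depth): 420x560x3 uint8, red, green, blue; 420x560 float32, m along the optical axis (not along the pixel's ray), 0 where there is no reading.
- calibration(name): a dict with "intrinsics" (3x3 intrinsics, pixels), "R" (3x3) and "t" (3): a world point X has camera coordinates R X + t; the wrist camera has in their place "mount" (4x4, takes a point from camera to tool coordinates, whose origin is the TCP and whose axes are the flange's). Camera axes: x right, y down, z forward; pixel columns grow to the right and rows downward; lengths in m; the calibration is good to about 2 mm. A picture is of the moment at which its call begins: read the wrist's pose just before it. calibration takes no time and is no camera call.
- hand_in(): hands the job in; it is judged then, once.
The state is a dict: "t": time; "q": joint angles; "joint_vel": joint speeds; "joint_torque": joint torques, N m; "eef_pos": TCP position; "tool_rot": TCP orientation; "contact_force": force on the tool from outside, world axes, zero at the start; "torque": the same for the moment, N m; "gripper_width": opening from 0.0 (shut) to 1.0 (fully open); "grasp_force": force on a finger pad.
Only numpy, scipy, OpenCV 4.12 (cv2) and the standard library are available. Lean on these libraries where they do the work, as an engineer would, in place of code of your own. Each camera call takes 0.05 s, during which the arm holds its last target. There are 200 camera calls.

TASK

Make up a charge for the ball mill: put steel slugs from the black mat into the scale's pan one at a time, only until the free pan first hangs with its pointers at or just below the green line, and leave the other slugs out. Then take the orange scoop by its handle and pour all its balls into the pan, so that the pan sinks onto its stop at the red line, and stand the empty scoop back on its blue mat. All the balls must end up in the pan with the slugs; do not disturb the jar, tin, spatula and tub.

Things in the scene. Friction and masses are not known exactly. Their poses are not given: they have to be found in the camera images.
- stand: fixed grey base plate of the spring scale, 200 x 270 x 14 mm, an aluminium spring tube at each end (y = +-118 mm, 30 x 22 mm, top 171 mm above the bench). On each tube's +x face a white strip with a green and, lower, a red line; the pan's orange pointers move down along the strips. Origin on the bench under the plate's centre; yaw = turn of scale and pan
- pan (a joint): how far the spring-hung pan has sunk, m (grows downwards). Springs 170 N/m, damped: a slug sinks it about 7 mm, settled in about 1 s. Empty it hangs between 0.001 and 0.017, differently each time. At 0.033 the pointers (20 mm above the pan's floor) are at the middle of the 4 mm green line, at 0.048 at the red line: pan on its red bumpers, the hard stop
- pan_floor (a point): centre of the upper face of the floor of the square steel pan (inside 170 x 170 mm, walls 45 mm above the floor and 5 mm thick, open on top); 115 mm above the bench minus joint pan; it moves down with the pan; axes as the stand's
- slug_mat: black rubber mat 250 x 160 x 3 mm on which the slugs stand, fixed; origin at the centre of its underside. It may be to the left or right of the scale
- scoop_mat: blue mat 170 x 150 x 3 mm on which the scoop stands, fixed; origin at the centre of its underside. On the other side of the scale from the black mat
- scoop: orange scoop 120 (x) x 100 (y) mm, side and rear walls 50 high, 220 g, black handle above. Origin at the centre of its underside, z up. Open mouth at -x (towards the robot at yaw 0). The floor falls 10 degrees to the closed rear (+x): balls stay in while level, roll out when tipped mouth-down (45 to 55 degrees empties it) over the floor's front edge, 60 mm in front of the origin, 25 mm up
- scoop_grip (a point): point to grip on the scoop's black handle bar, near the balance point: 12 mm behind the scoop's origin and 100 mm above it. The bar runs along the scoop's x, 14 mm thick (y), 20 mm high (90 to 110 mm above the underside), from x = -23 to +72 mm; it is joined to the scoop by a post at the rear only
- slug1: bare steel cylinder (grinding slug), 30 mm diameter, 22 mm high, 120 g, standing on end on the black mat; origin at the centre of its underside, z along its axis. 5 to 7 of the seven are present
- slug2: bare steel cylinder (grinding slug), 30 mm diameter, 22 mm high, 120 g, standing on end on the black mat; origin at the centre of its underside, z along its axis. 5 to 7 of the seven are present
- slug3: bare steel cylinder (grinding slug), 30 mm diameter, 22 mm high, 120 g, standing on end on the black mat; origin at the centre of its underside, z along its axis. 5 to 7 of the seven are present
- slug4: bare steel cylinder (grinding slug), 30 mm diameter, 22 mm high, 120 g, standing on end on the black mat; origin at the centre of its underside, z along its axis. 5 to 7 of the seven are present
- slug5: bare steel cylinder (grinding slug), 30 mm diameter, 22 mm high, 120 g, standing on end on the black mat; origin at the centre of its underside, z along its axis. 5 to 7 of the seven are present
- slug6: bare steel cylinder (grinding slug), 30 mm diameter, 22 mm high, 120 g, standing on end on the black mat; origin at the centre of its underside, z along its axis. 5 to 7 of the seven are present
- slug7: bare steel cylinder (grinding slug), 30 mm diameter, 22 mm high, 120 g, standing on end on the black mat; origin at the centre of its underside, z along its axis. 5 to 7 of the seven are present
- ball1: white-coated steel ball, 25 mm diameter, 64 g, lying in the scoop at the start; origin at its centre. 5 or 6 of the six are present
- ball2: white-coated steel ball, 25 mm diameter, 64 g, lying in the scoop at the start; origin at its centre. 5 or 6 of the six are present
- ball3: white-coated steel ball, 25 mm diameter, 64 g, lying in the scoop at the start; origin at its centre. 5 or 6 of the six are present
- ball4: white-coated steel ball, 25 mm diameter, 64 g, lying in the scoop at the start; origin at its centre. 5 or 6 of the six are present
- ball5: white-coated steel ball, 25 mm diameter, 64 g, lying in the scoop at the start; origin at its centre. 5 or 6 of the six are present
- ball6: white-coated steel ball, 25 mm diameter, 64 g, lying in the scoop at the start; origin at its centre. 5 or 6 of the six are present
- jar: closed jar, 66 mm diameter, 85 mm high, loose bystander; origin under its centre
- tin: closed steel tin, 72 mm diameter, 100 mm high, loose bystander; origin under its centre
- spatula: spatula 170 mm long lying on the bench beyond the mats, loose bystander; origin under its middle
- tub: open white tub, 80 mm diameter, 55 mm high, loose bystander beyond the mats; origin under its centre

How it is judged:
By the outcome, as a careful person would: the job done as asked, in the order asked, and still so for the second after the job is handed in, with the robot touching nothing.
Of slug1, slug2, slug3, slug4, slug5, slug6, slug7 only 5 to 7 are there at a start; the rules pass over those that are not, and their reading is None.
Of ball4, ball5, ball6 only 2 to 3 are there at a start; the rules pass over those that are not, and their reading is None.
At some moment in a run one of slug1, slug2, slug3, slug4, slug5, slug6, slug7 may be knocked a few centimetres aside while the robot is not near it.
It also fails if it takes over 210 s, if anything falls off the work surface, if the arm or the gripper's body presses on something with over 40 N, if the wrist force passes 120 N, or if a joint passes its speed limit or range.

## Working session

There is one attempt and no reset: what is moved stays moved. The work goes in short steps, Python scripts to look and compute and a tool call to move; the robot and the scene stay as the last step left them, time stands still between calls to the robot, and variables do not carry over. Pictures are saved under pics/ and viewed, at most 14 in all, crops included, and the job is handed in when it is done.

Besides the shell and the picture viewer there is one more tool, called after "Call:" by a JSON object that holds its "fn" and its "kwargs". drive_tool: Moves the arm, as the interface text tells. Its arguments: {"type":"object","properties":{"increments":{"type":"array","items":{"type":"object","properties":{"claw":{"type":"number"},"dx":{"type":"number"},"dy":{"type":"number"},"dz":{"type":"number"},"wx":{"type":"number"},"wy":{"type":"number"},"wz":{"type":"number"}}}},"newtons":{"type":"number"}},"required":["increments"]}

```bash
ls; mkdir -p pics; python3 - <<'E'
from station import *
import cv2
o=get_obs();print({k:o[k] for k in('t','eef_pos','tool_rot','gripper_width','contact_force')})
try: print(finger_overhang)
except Exception as e: print(e)
for n in('scene','top'):
    p,d=read_camera(n);cv2.imwrite(f'pics/{n}0.png',p[:,:,::-1]);import numpy as np;np.savez(f'{n}0.npz',p=p,d=d)
    print(n,calibration(n))
print(calibration('wrist'))
E
```

```text
pics
{'t': 0.0, 'eef_pos': array([0.26066196, 0.62199212, 0.23409806]), 'tool_rot': array([-1.22916944e-04,  1.97115618e-01,  9.80379804e-01, -9.26277918e-04]), 'gripper_width': 0.9999819541763417, 'contact_force': array([-0.21888673, -0.19052309,  0.32641961])}
0.025
scene {'intrinsics': array([[460.7848295 ,   0.        , 278.61199282],
       [  0.        , 460.7848295 , 201.82802859],
       [  0.        ,   0.        ,   1.        ]]), 'R': array([[ 0.84334618,  0.53723228,  0.01219392],
       [ 0.30516849, -0.46012851, -0.83375893],
       [-0.44231144,  0.70686861, -0.55199399]]), 't': array([-0.48552584, -0.07974135,  1.36290652])}
top {'intrinsics': array([[420.31113442,   0.        , 274.02999323],
       [  0.        , 420.31113442, 216.49458924],
       [  0.        ,   0.        ,   1.        ]]), 'R': array([[-1.27147869e-01, -9.91883746e-01,  2.32615174e-04],
       [-9.67485221e-01,  1.23968561e-01, -2.20463473e-01],
       [ 2.18645298e-01, -2.82565125e-02, -9.75395203e-01]]), 't': array([0.0680041 , 0.59967836, 0.99257361])}
{'intrinsics': array([[358.7830583 ,   0.        , 279.74604075],
       [  0.        , 358.7830583 , 210.3863315 ],
       [  0.        ,   0.        ,   1.        ]]), 'mount': array([[-1.19042595e-03, -9.57082408e-01, -2.89813469e-01,
         7.45091896e-02],
       [ 9.99999291e-01, -1.15152971e-03, -3.04734926e-04,
        -4.70446859e-04],
       [-4.20723819e-05, -2.89813626e-01,  9.57083100e-01,
        -1.38589599e-01],
       [ 0.00000000e+00,  0.00000000e+00,  0.00000000e+00,
         1.00000000e+00]])}
```

View pics/scene0.png

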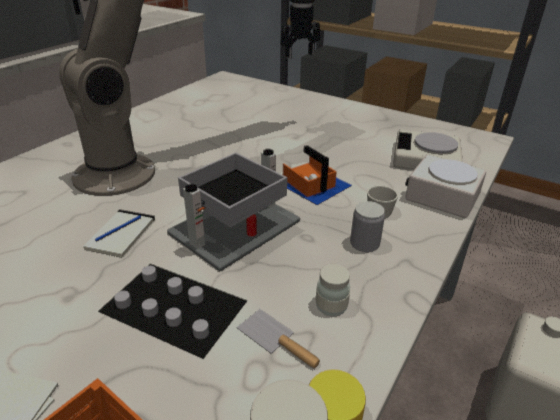

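View pics/top0.png

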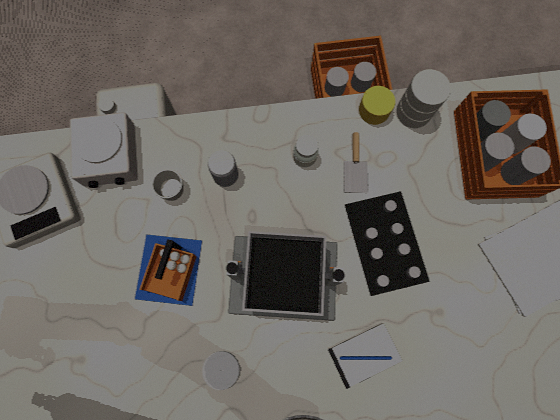

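The top view shows the black mat near (387,243) with 7 slugs. The scale pan is near (285,273), with its tubes at (232,268) and (339,275). The blue mat is near (169,270), with the scoop and about 5 balls. The tin is at (222,168), the jar at (306,152), the tub at (168,185) and the spatula at (355,165).

```bash
cat > h.py <<'E'
import numpy as np, cv2
from station import *
def cam(n,o=None):
    c=calibration(n);K=c['intrinsics']
    if n!='wrist':
        R=c['R'].T; return K,R,-R@c['t']
    q=o['tool_rot'];w,x,y,z=q
    from scipy.spatial.transform import Rotation as Ro
    T=Ro.from_quat([x,y,z,w]).as_matrix();M=c['mount']
    return K,T@M[:3,:3],T@M[:3,3]+o['eef_pos']
def ray(C,u,v,z):
    K,R,t=C
    d=R@np.linalg.solve(K,np.array([u,v,1.])); return t+d*(z-t[2])/d[2]
def proj(C,X):
    K,R,t=C; p=K@(R.T@(np.asarray(X)-t)); return p[:2]/p[2]
def blobs(m,lo,hi=1e9):
    n,l,s,c=cv2.connectedComponentsWithStats(m.astype(np.uint8))
    return [(s[i,4],c[i],l==i) for i in range(1,n) if lo<=s[i,4]<=hi]
def rect(mask,C,z):
    c=max(cv2.findContours(mask.astype(np.uint8),0,2)[0],key=cv2.contourArea)[:,0]
    P=np.array([ray(C,u,v,z)[:2] for u,v in c],np.float32); return cv2.minAreaRect(P)
E
python3 - <<'E'
from h import *
C=cam('top');f=np.load('top0.npz');p=f['p'];d=f['d']
h=cv2.cvtColor(p,cv2.COLOR_RGB2HSV)
blk=np.zeros(p.shape[:2],bool);blk[185:300,340:432]=1
m=(h[...,2]<60)&blk
b=max(blobs(m,200),key=lambda a:a[0])[2]
mf=cv2.morphologyEx(b.astype(np.uint8),cv2.MORPH_CLOSE,np.ones((21,21)))
print('mat',rect(mf,C,.003))
for n,c,_ in blobs((mf>0)&(h[...,2]>90),30): print('slug',n,c.round(1),ray(C,*c,.025).round(4))
bl=(h[...,0]>100)&(h[...,0]<130)&(h[...,1]>120);bl[:,:130]=0;bl[:,210:]=0
b=max(blobs(bl,200),key=lambda a:a[0])[2];print('blue',rect(b,C,.003))
orr=(h[...,0]<20)&(h[...,1]>120);orr[:,:130]=0;orr[:,210:]=0;orr[:230]=0
b=max(blobs(orr,100),key=lambda a:a[0])[2];print('scoop',rect(b,C,.053))
wh=(h[...,1]<60)&(h[...,2]>100);wh[:,:160]=0;wh[:,192:]=0;wh[:245]=0;wh[275:]=0
for n,c,_ in blobs(wh,10):print('ball',n,c)
for nm,u,v in [('t1',232,266),('t2',339,273),('s',270,250),('pan',285,273)]: print(nm,ray(C,u,v,.171),d[v,u])
im=cv2.resize(p[220:330,130:350],None,fx=3.6,fy=3.6,interpolation=cv2.INTER_CUBIC)
cv2.imwrite('pics/c1.png',cv2.convertScaleAbs(im,alpha=1.5)[:,:,::-1])
s=np.load('scene0.npz')['p'][140:270,160:360]
cv2.imwrite('pics/c2.png',cv2.resize(s,None,fx=4,fy=4,interpolation=cv2.INTER_CUBIC)[:,:,::-1])
E
```

```text
mat ((0.512151837348938, -0.2945314645767212), (0.2492636889219284, 0.15884387493133545), 6.231074810028076)
slug 90 [390.5 205. ] [ 0.6045 -0.3187  0.025 ]
slug 95 [397.1 227.9] [ 0.5418 -0.3243  0.025 ]
slug 97 [371.5 232.6] [ 0.5382 -0.256   0.025 ]
slug 95 [404.  248.5] [ 0.4862 -0.3316  0.025 ]
slug 101 [376.4 252.9] [ 0.4842 -0.2591  0.025 ]
slug 103 [414.2 271.7] [ 0.4244 -0.3459  0.025 ]
slug 107 [382.7 280.3] [ 0.4133 -0.2622  0.025 ]
blue ((0.5137888193130493, 0.27965468168258667), (0.1475709080696106, 0.16923747956752777), 76.3800277709961)
scoop ((0.5029849410057068, 0.26856866478919983), (0.1082187220454216, 0.12235253304243088), 67.0516586303711)
ball 18 [161.22222222 251.88888889]
ball 52 [173.55769231 255.48076923]
ball 52 [184.57692308 258.61538462]
ball 53 [170.24528302 264.54716981]
ball 51 [181.31372549 267.66666667]
t1 [0.48076508 0.10053484 0.171     ] 0.92692554
t2 [ 0.43554175 -0.13134004  0.171     ] 0.92161644
s [0.50539887 0.0128616  0.171     ] 1.0056031
pan [ 0.45064518 -0.01349851  0.171     ] 0.99411
```

View pics/c1.png

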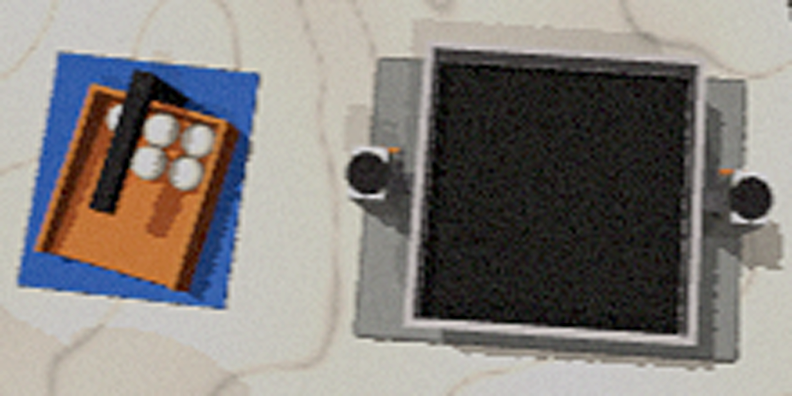

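View pics/c2.png

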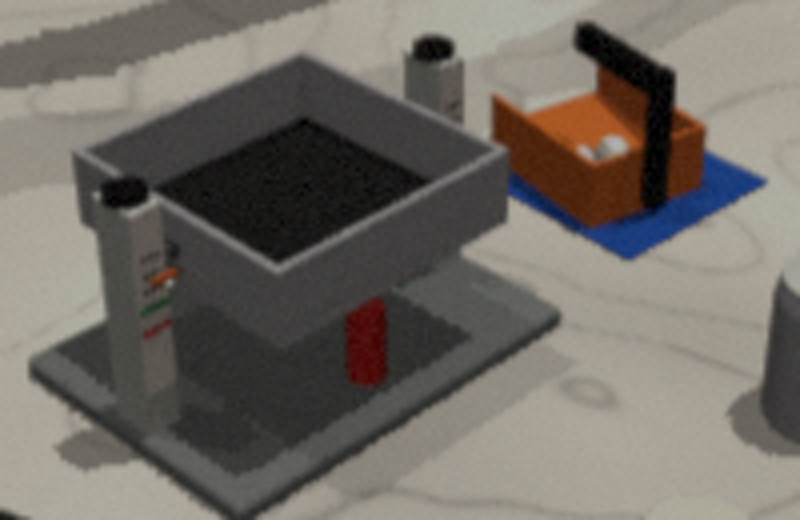

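The scene crop shows the pointer about 20 mm above the green line, so the joint is at about 0.013 and about 3 slugs are needed. The scoop's rear, post and balls are on the far side, and its mouth faces the robot. I'll write a move helper and drive to a slug.

```bash
cat >> h.py <<'E'
from scipy.spatial.transform import Rotation as Ro
def Rt(o): w,x,y,z=o['tool_rot']; return Ro.from_quat([x,y,z,w])
def go(P,yaw=None):
    """print the turn (deg) about tool z first, then the shift in tool axes (mm) to bring a tool-down TCP to P with tool y at yaw (deg)"""
    o=get_obs();R=Rt(o);y=R.as_matrix()[:,1];a=np.degrees(np.arctan2(y[1],y[0]));wz=0
    if yaw is None: yaw=a
    else:
        wz=-((yaw-a+90)%180-90)
    yaw=a-wz
    t=np.radians(yaw);Y=np.array([np.cos(t),np.sin(t),0]);X=np.array([np.sin(t),-np.cos(t),0])
    # x = y cross z, z=(0,0,-1)
    X=np.cross(Y,[0,0,-1]);D=np.array(P)-o['eef_pos']
    print('t %.1f'%o['t'],o['eef_pos'].round(4),'z',R.as_matrix()[:,2].round(3),'y %.1f'%a,'q',o['q'].round(2),'w %.3f'%o['gripper_width'],'g %.0f'%o['grasp_force'],'f',o['contact_force'].round(1))
    print('wz %.1f'%wz,'d',(1000*np.array([X@D,Y@D,-D[2]])).round(1))
def pan(n='top'):
    p,d=read_camera('top');K,R,t=cam('top');c=proj((K,R,t),[.457,-.016,.1]);u,v=c.astype(int)
    us,vs=np.meshgrid(range(u-25,u+26),range(v-25,v+26));dd=d[vs,us]
    P=np.einsum('ij,j...->i...',R@np.linalg.inv(K),np.stack([us*dd,vs*dd,dd]))+t[:,None,None]
    print('pan floor z median %.4f'%np.median(P[2][dd>0]));return p,d
E
python3 - <<'E'
from h import *
C=cam('top');print('origin',(ray(C,231.9,267.8,.171)+ray(C,338.3,275,.171))/2)
pan();go([.56,.18,.30],90)
E
```

```text
origin [ 0.45413355 -0.01396948  0.171     ]
pan floor z median 0.1018
t 0.1 [0.2607 0.6222 0.2344] z [-0.    -0.001 -1.   ] y 67.3 q [-1.28  0.48  0.02  1.56 -0.01  1.11 -0.08] w 0.999 g 0 f [0.5 0.6 0.1]
wz -22.7 d [-299.3 -442.2  -65.6]
```

Call:
{"fn": "drive_tool", "kwargs": {"increments": [{"wz": -7.6, "dz": -0.022, "claw": 0.05}, {"wz": -7.6, "dz": -0.022}, {"wz": -7.5, "dz": -0.022}, {"dx": -0.03, "dy": -0.044}, {"dx": -0.03, "dy": -0.044}, {"dx": -0.03, "dy": -0.044}, {"dx": -0.03, "dy": -0.044}, {"dx": -0.03, "dy": -0.044}, {"dx": -0.03, "dy": -0.044}, {"dx": -0.03, "dy": -0.044}, {"dx": -0.03, "dy": -0.044}, {"dx": -0.03, "dy": -0.044}, {"dx": -0.03, "dy": -0.044}, {}]}}

```text
schema error: expected keys claw, dx, dy, dz, wx, wy, wz
```

```bash
python3 -c "
from h import *
go([.538,-.256,.20],90)"
```

```text
t 0.1 [0.2607 0.6222 0.2344] z [-0.    -0.001 -1.   ] y 67.3 q [-1.28  0.48  0.02  1.56 -0.01  1.11 -0.08] w 0.999 g 0 f [0.5 0.6 0.1]
wz -22.7 d [-277.3 -878.2   34.4]
```

Call:
{"fn": "drive_tool", "kwargs": {"increments": [{"claw": 0.05, "dx": 0, "dy": 0, "dz": -0.022, "wx": 0, "wy": 0, "wz": -7.6}, {"claw": 0.05, "dx": 0, "dy": 0, "dz": -0.022, "wx": 0, "wy": 0, "wz": -7.6}, {"claw": 0.05, "dx": 0, "dy": 0, "dz": -0.022, "wx": 0, "wy": 0, "wz": -7.5}, {"claw": 0.05, "dx": -0.03, "dy": -0.044, "dz": 0, "wx": 0, "wy": 0, "wz": 0}, {"claw": 0.05, "dx": -0.03, "dy": -0.044, "dz": 0, "wx": 0, "wy": 0, "wz": 0}, {"claw": 0.05, "dx": -0.03, "dy": -0.044, "dz": 0, "wx": 0, "wy": 0, "wz": 0}, {"claw": 0.05, "dx": -0.03, "dy": -0.044, "dz": 0, "wx": 0, "wy": 0, "wz": 0}, {"claw": 0.05, "dx": -0.03, "dy": -0.044, "dz": 0, "wx": 0, "wy": 0, "wz": 0}, {"claw": 0.05, "dx": -0.03, "dy": -0.044, "dz": 0, "wx": 0, "wy": 0, "wz": 0}, {"claw": 0.05, "dx": -0.03, "dy": -0.044, "dz": 0, "wx": 0, "wy": 0, "wz": 0}, {"claw": 0.05, "dx": -0.03, "dy": -0.044, "dz": 0, "wx": 0, "wy": 0, "wz": 0}, {"claw": 0.05, "dx": -0.03, "dy": -0.044, "dz": 0, "wx": 0, "wy": 0, "wz": 0}, {"claw": 0.05, "dx": -0.03, "dy": -0.044, "dz": 0, "wx": 0, "wy": 0, "wz": 0}, {"claw": 0.05, "dx": 0, "dy": 0, "dz": 0, "wx": 0, "wy": 0, "wz": 0}]}}

```text
t: 1.9
eef_pos: [0.5628, 0.1768, 0.3009]
tool_rot: [0.0, 0.005, 1.0, -0.001]
contact_force: [-0.8, 0.5, 0.2]
gripper_width: 0.584
grasp_force: 0.0
```

```bash
python3 -c "
from h import *
go([.538,-.256,.20],90)"
```

```text
t 1.9 [0.5628 0.1768 0.3009] z [ 0.001 -0.002 -1.   ] y 89.5 q [-0.55  0.28  0.18  1.7  -0.05  1.17  1.2 ] w 0.584 g 0 f [-0.8  0.5  0.2]
wz -0.5 d [  24.8 -432.8  100.9]
```

Call:
{"fn": "drive_tool", "kwargs": {"increments": [{"claw": 0.05, "dx": 0.003, "dy": -0.054, "dz": 0, "wx": 0, "wy": 0, "wz": 0}, {"claw": 0.05, "dx": 0.003, "dy": -0.054, "dz": 0, "wx": 0, "wy": 0, "wz": 0}, {"claw": 0.05, "dx": 0.003, "dy": -0.054, "dz": 0, "wx": 0, "wy": 0, "wz": 0}, {"claw": 0.05, "dx": 0.003, "dy": -0.054, "dz": 0, "wx": 0, "wy": 0, "wz": 0}, {"claw": 0.05, "dx": 0.003, "dy": -0.054, "dz": 0, "wx": 0, "wy": 0, "wz": 0}, {"claw": 0.05, "dx": 0.003, "dy": -0.054, "dz": 0.02, "wx": 0, "wy": 0, "wz": 0}, {"claw": 0.05, "dx": 0.003, "dy": -0.054, "dz": 0.04, "wx": 0, "wy": 0, "wz": 0}, {"claw": 0.05, "dx": 0.003, "dy": -0.054, "dz": 0.04, "wx": 0, "wy": 0, "wz": 0}, {"claw": 0.05, "dx": 0, "dy": 0, "dz": 0, "wx": 0, "wy": 0, "wz": 0}, {"claw": 0.05, "dx": 0, "dy": 0, "dz": 0, "wx": 0, "wy": 0, "wz": 0}]}}

```text
t: 3.15
eef_pos: [0.5372, -0.2406, 0.2067]
tool_rot: [-0.0, -0.0, 1.0, 0.0]
contact_force: [0.7, 1.0, -0.1]
gripper_width: 0.585
grasp_force: 0.0
```

```bash
cat >> h.py <<'E'
def slugs(save=None):
    o=get_obs();p,d=read_camera('wrist');C=cam('wrist',o)
    g=cv2.cvtColor(p,cv2.COLOR_RGB2GRAY)
    m=(g>70).astype(np.uint8);m=cv2.morphologyEx(m,cv2.MORPH_OPEN,np.ones((5,5)))
    L=[]
    for n,c,b in blobs(m,200,8000):
        (e,(w,h),_)=cv2.minAreaRect(np.argwhere(b)[:,::-1].astype(np.float32))
        P=ray(C,*c,.025); L.append((n,c.round(),P[:2].round(4),round(float(max(w,h)/max(1,min(w,h))),2)))
    for l in L: print(*l)
    if save: cv2.imwrite(save,p[:,:,::-1])
E
python3 -c "
from h import *
slugs('pics/w1.png');go([.538,-.256,.20],90)"
```

```text
1230 [254.  37.] [ 0.4125 -0.2613] 1.14
1124 [153.  52.] [ 0.4237 -0.3446] 1.06
965 [259. 126.] [ 0.483  -0.2584] 1.03
980 [177. 128.] [ 0.4848 -0.3303] 1.03
934 [264. 186.] [ 0.5362 -0.2551] 1.03
991 [191. 189.] [ 0.5394 -0.3224] 1.08
1483 [200. 266.] [ 0.6165 -0.319 ] 2.53
612 [  7. 327.] [ 0.6855 -0.5229] 17.28
846 [139. 406.] [ 0.7871 -0.3985] 1.09
817 [422. 406.] [ 0.7882 -0.082 ] 1.16
t 3.2 [ 0.5378 -0.2401  0.2073] z [ 0.001  0.001 -1.   ] y 90.1 q [ 0.02  0.38  0.37  1.82 -0.16  0.98  2.04] w 0.583 g 0 f [0.  1.3 0.2]
wz 0.1 d [ -0.2 -15.9   7.3]
```

View pics/w1.png

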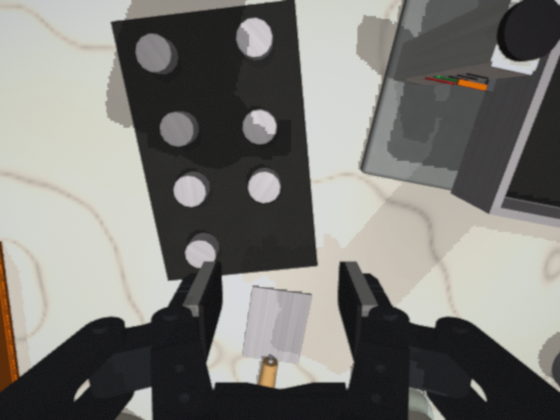

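The wrist view shows the slugs where the top view put them; slug C, at pixel (264,186), is at (0.537,-0.2555). I'll grasp that one.

Call:
{"fn": "drive_tool", "kwargs": {"increments": [{"claw": 0.05, "dx": 0.001, "dy": -0.0155, "dz": 0.03, "wx": 0, "wy": 0, "wz": 0}, {"claw": 0.05, "dx": 0, "dy": 0, "dz": 0.04, "wx": 0, "wy": 0, "wz": 0}, {"claw": 0.05, "dx": 0, "dy": 0, "dz": 0.04, "wx": 0, "wy": 0, "wz": 0}, {"claw": 0.05, "dx": 0, "dy": 0, "dz": 0.03, "wx": 0, "wy": 0, "wz": 0}, {"claw": 0.05, "dx": 0, "dy": 0, "dz": 0, "wx": 0, "wy": 0, "wz": 0}, {"claw": 0.05, "dx": 0, "dy": 0, "dz": 0, "wx": 0, "wy": 0, "wz": 0}]}}

```text
t: 3.95
eef_pos: [0.5373, -0.2569, 0.0684]
tool_rot: [0.001, -0.0, 1.0, -0.0]
contact_force: [0.1, -0.2, 0.5]
gripper_width: 0.586
grasp_force: 0.0
```

```bash
python3 -c "
from h import *
go([.5367,-.2557,.032],90)"
```

```text
t 4.0 [ 0.5373 -0.2569  0.0684] z [ 0.003 -0.    -1.   ] y 90.0 q [ 0.11  0.57  0.31  1.9  -0.26  0.71  2.14] w 0.586 g 0 f [ 0.1 -0.2  0.5]
wz 0.0 d [ 0.6  1.2 36.4]
```

Call:
{"fn": "drive_tool", "kwargs": {"newtons": 40, "increments": [{"claw": 0.05, "dx": 0, "dy": 0.001, "dz": 0.018, "wx": 0, "wy": 0, "wz": 0}, {"claw": 0.05, "dx": 0, "dy": 0, "dz": 0.018, "wx": 0, "wy": 0, "wz": 0}, {"claw": 0.05, "dx": 0, "dy": 0, "dz": 0, "wx": 0, "wy": 0, "wz": 0}, {"claw": 0.02, "dx": 0, "dy": 0, "dz": 0, "wx": 0, "wy": 0, "wz": 0}, {"claw": 0.02, "dx": 0, "dy": 0, "dz": 0, "wx": 0, "wy": 0, "wz": 0}, {"claw": 0.02, "dx": 0, "dy": 0, "dz": 0, "wx": 0, "wy": 0, "wz": 0}, {"claw": 0.02, "dx": 0, "dy": 0, "dz": 0, "wx": 0, "wy": 0, "wz": 0}]}}

```text
t: 4.82
eef_pos: [0.5359, -0.2565, 0.031]
tool_rot: [0.0, 0.0, 1.0, -0.0]
contact_force: [-0.6, 0.8, -0.5]
gripper_width: 0.232
grasp_force: 0.0
```

```bash
python3 -c "
from h import *
p,d=read_camera('scene');cv2.imwrite('pics/s2.png',cv2.resize(p[220:370,70:290],None,fx=3.6,fy=3.6)[:,:,::-1]);slugs()"
```

```text
2307 [37. 16.] [ 0.4313 -0.3443] 2.0
4289 [275. 157.] [ 0.4827 -0.2587] 1.03
4962 [103. 160.] [ 0.4834 -0.3282] 1.2
3953 [287. 272.] [ 0.5337 -0.2537] 1.1
4278 [137. 278.] [ 0.5364 -0.3207] 1.23
594 [241. 282.] [ 0.5386 -0.274 ] 3.29
303 [427. 378.] [ 0.5909 -0.1848] 3.15
217 [167. 411.] [ 0.6111 -0.3142] 3.0
227 [393. 411.] [ 0.6112 -0.1998] 3.01
```

View pics/s2.png

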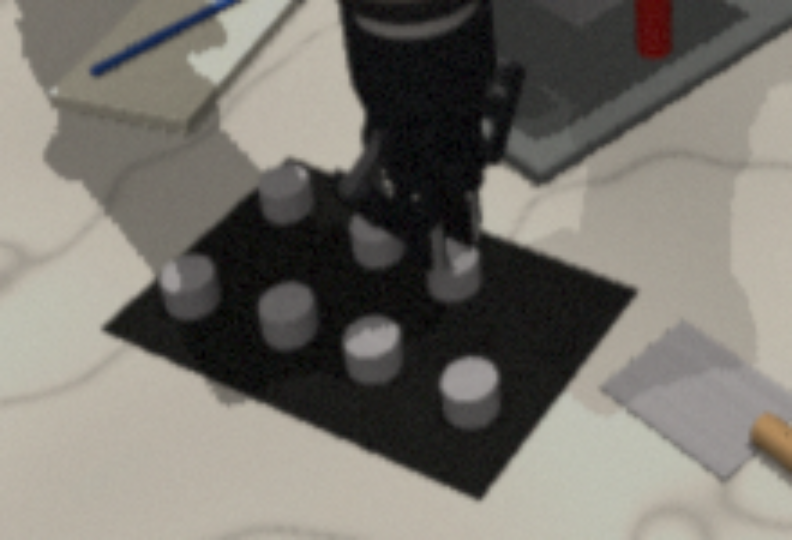

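```bash
python3 -c "
from h import *
o=get_obs();p,d=read_camera('wrist');C=cam('wrist',o)
cv2.imwrite('pics/w2.png',p[:,:,::-1])
print(C[2],proj(C,[.536,-.2565,.006]),proj(C,[.536,-.2565,.025]))
for u,v in((287,272),(275,157),(241,282),(287,262)): print(u,v,d[v,u],(C[2]+d[v,u]*C[1]@np.linalg.solve(C[0],[u,v,1])).round(4))"
```

```text
[ 0.46112995 -0.25657005  0.16948226] [280.1579245  259.17934629] [280.20550733 277.0841395 ]
287 272 0.15960419 [ 0.5337 -0.2535  0.0247]
275 157 0.14326964 [ 0.4823 -0.2585  0.0262]
241 282 0.13089369 [ 0.5241 -0.2708  0.0518]
287 262 0.15796804 [ 0.5287 -0.2535  0.0249]
```

View pics/w2.png

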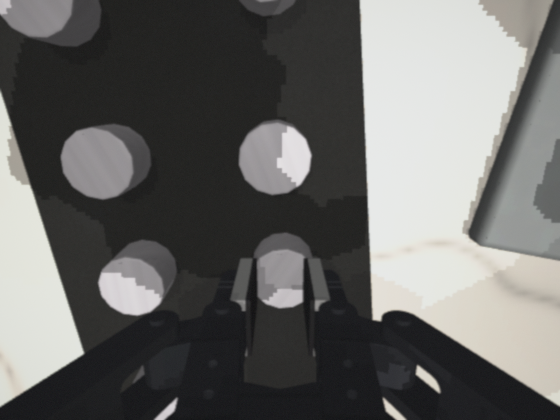

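```bash
python3 -c "
from h import *
o=get_obs();p,d=read_camera('wrist');C=cam('wrist',o)
for v in(258,262,266,274,290,310):
  for u in(235,245,250,253,256,309,312,318):
    print(u,v,(C[2]+d[v,u]*C[1]@np.linalg.solve(C[0],[u,v,1])).round(3),end=' ')
  print()
go([.5367,-.2557,.032],90)"
```

```text
235 258 [ 0.537 -0.279  0.003] 245 258 [ 0.524 -0.271  0.031] 250 258 [ 0.525 -0.269  0.029] 253 258 [ 0.524 -0.268  0.032] 256 258 [ 0.525 -0.267  0.03 ] 309 258 [ 0.524 -0.244  0.031] 312 258 [ 0.524 -0.243  0.031] 318 258 [ 0.524 -0.241  0.031] 
235 262 [ 0.539 -0.279  0.003] 245 262 [ 0.524 -0.271  0.035] 250 262 [ 0.524 -0.269  0.035] 253 262 [ 0.524 -0.268  0.036] 256 262 [ 0.527 -0.267  0.03 ] 309 262 [ 0.524 -0.245  0.034] 312 262 [ 0.524 -0.243  0.035] 318 262 [ 0.524 -0.241  0.035] 
235 266 [ 0.541 -0.279  0.003] 245 266 [ 0.524 -0.271  0.039] 250 266 [ 0.524 -0.269  0.039] 253 266 [ 0.524 -0.267  0.04 ] 256 266 [ 0.528 -0.267  0.031] 309 266 [ 0.524 -0.245  0.038] 312 266 [ 0.524 -0.244  0.038] 318 266 [ 0.524 -0.241  0.039] 
235 274 [ 0.528 -0.275  0.037] 245 274 [ 0.524 -0.27   0.046] 250 274 [ 0.524 -0.268  0.046] 253 274 [ 0.524 -0.267  0.045] 256 274 [ 0.531 -0.267  0.032] 309 274 [ 0.524 -0.245  0.045] 312 274 [ 0.524 -0.244  0.045] 318 274 [ 0.524 -0.242  0.046] 
235 290 [ 0.524 -0.272  0.058] 245 290 [ 0.524 -0.269  0.058] 250 290 [ 0.524 -0.267  0.058] 253 290 [ 0.53  -0.267  0.048] 256 290 [ 0.539 -0.267  0.032] 309 290 [ 0.524 -0.246  0.057] 312 290 [ 0.525 -0.245  0.057] 318 290 [ 0.524 -0.243  0.058] 
235 310 [ 0.523 -0.271  0.072] 245 310 [ 0.528 -0.268  0.065] 250 310 [ 0.528 -0.267  0.063] 253 310 [ 0.536 -0.267  0.051] 256 310 [ 0.546 -0.267  0.036] 309 310 [ 0.529 -0.247  0.062] 312 310 [ 0.527 -0.246  0.065] 318 310 [ 0.523 -0.245  0.072] 
t 5.0 [ 0.5358 -0.2564  0.0308] z [ 0.  0. -1.] y 90.0 q [ 0.12  0.62  0.29  1.91 -0.28  0.64  2.16] w 0.233 g 0 f [-0.2  0.5  0. ]
wz -0.0 d [-0.9  0.7 -1.2]
```

The depth shows the fingertips at z≈0.030, level with the TCP, so they closed just above the slug top at 0.025. The stated overhang doesn't hold in practice. I'll open, go lower and check the tip height.

Call:
{"fn": "drive_tool", "kwargs": {"increments": [{"claw": 0.05, "dx": 0, "dy": 0, "dz": 0, "wx": 0, "wy": 0, "wz": 0}, {"claw": 0.05, "dx": -0.001, "dy": 0.001, "dz": 0, "wx": 0, "wy": 0, "wz": 0}, {"claw": 0.05, "dx": 0, "dy": 0, "dz": 0, "wx": 0, "wy": 0, "wz": 0}, {"claw": 0.05, "dx": 0, "dy": 0, "dz": 0.008, "wx": 0, "wy": 0, "wz": 0}, {"claw": 0.05, "dx": 0, "dy": 0, "dz": 0.008, "wx": 0, "wy": 0, "wz": 0}, {"claw": 0.05, "dx": 0, "dy": 0, "dz": 0, "wx": 0, "wy": 0, "wz": 0}]}}

```text
t: 5.78
eef_pos: [0.536, -0.2551, 0.0137]
tool_rot: [-0.001, 0.0, 1.0, 0.0]
contact_force: [0.3, 0.7, 0.9]
gripper_width: 0.586
grasp_force: 0.0
```

```bash
python3 -c "
from h import *
o=get_obs();p,d=read_camera('wrist');C=cam('wrist',o)
us,vs=np.meshgrid(range(150,420),range(200,420));dd=d[vs,us]
P=np.einsum('ij,j...->i...',C[1]@np.linalg.inv(C[0]),np.stack([us*dd,vs*dd,dd]))+C[2][:,None,None]
e=o['eef_pos'];m=(abs(P[0]-e[0]+.012)<.004)&(abs(P[1]-e[1])<.06)&(dd>0)&(abs(P[1]-e[1])>.017)
print(np.percentile(P[2][m],[0,1,3,5,10]).round(4))
go([.5367,-.2557,.010],90)"
```

```text
[-0.0024 -0.0008 -0.0003  0.0002  0.0021]
t 5.8 [ 0.5363 -0.2553  0.0141] z [-0.001  0.    -1.   ] y 90.0 q [ 0.13  0.65  0.28  1.91 -0.29  0.62  2.16] w 0.586 g 0 f [0.2 0.5 0.4]
wz -0.0 d [-0.4 -0.4  4.1]
```

Call:
{"fn": "drive_tool", "kwargs": {"newtons": 40, "increments": [{"claw": 0.05, "dx": 0, "dy": 0, "dz": 0.004, "wx": 0, "wy": 0, "wz": 0}, {"claw": 0.05, "dx": 0, "dy": 0, "dz": 0, "wx": 0, "wy": 0, "wz": 0}, {"claw": 0.02, "dx": 0, "dy": 0, "dz": 0, "wx": 0, "wy": 0, "wz": 0}, {"claw": 0.02, "dx": 0, "dy": 0, "dz": 0, "wx": 0, "wy": 0, "wz": 0}, {"claw": 0.02, "dx": 0, "dy": 0, "dz": 0, "wx": 0, "wy": 0, "wz": 0}, {"claw": 0.02, "dx": 0, "dy": 0, "dz": 0, "wx": 0, "wy": 0, "wz": 0}]}}

```text
t: 6.58
eef_pos: [0.5369, -0.2555, 0.0111]
tool_rot: [0.0, 0.0, 1.0, -0.0]
contact_force: [-1.4, 1.0, 5.3]
gripper_width: 0.333
grasp_force: 39.5
```

```bash
python3 -c "
from h import *
o=get_obs();p,d=read_camera('wrist');C=cam('wrist',o)
cv2.imwrite('pics/w3.png',p[:,:,::-1])
go([.51,-.05,.010],79)"
```

```text
t 6.6 [ 0.5369 -0.2555  0.0111] z [ 0. -0. -1.] y 90.0 q [ 0.13  0.66  0.27  1.91 -0.29  0.61  2.17] w 0.334 g 40 f [-1.2  0.5  5.5]
wz 11.0 d [ 65.6 196.6   1.1]
```

View pics/w3.png

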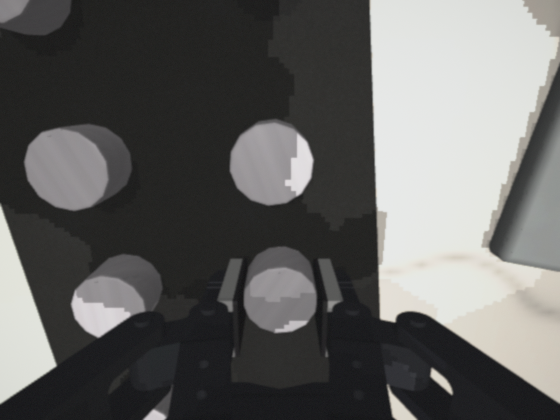

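The slug is gripped. I'll lift it and carry it to the pan.

Call:
{"fn": "drive_tool", "kwargs": {"increments": [{"claw": 0.02, "dx": 0, "dy": 0, "dz": -0.02, "wx": 0, "wy": 0, "wz": 0}, {"claw": 0.02, "dx": 0, "dy": 0, "dz": -0.045, "wx": 0, "wy": 0, "wz": 0}, {"claw": 0.02, "dx": 0, "dy": 0, "dz": -0.05, "wx": 0, "wy": 0, "wz": 0}, {"claw": 0.02, "dx": 0, "dy": 0, "dz": -0.05, "wx": 0, "wy": 0, "wz": 5}, {"claw": 0.02, "dx": 0, "dy": 0, "dz": -0.05, "wx": 0, "wy": 0, "wz": 6}, {"claw": 0.02, "dx": 0.02, "dy": 0.04, "dz": -0.02, "wx": 0, "wy": 0, "wz": 0}, {"claw": 0.02, "dx": 0.02, "dy": 0.04, "dz": 0, "wx": 0, "wy": 0, "wz": 0}, {"claw": 0.02, "dx": 0.02, "dy": 0.04, "dz": 0, "wx": 0, "wy": 0, "wz": 0}, {"claw": 0.02, "dx": 0.015, "dy": 0.04, "dz": 0, "wx": 0, "wy": 0, "wz": 0}, {"claw": 0.02, "dx": 0.01, "dy": 0.02, "dz": 0, "wx": 0, "wy": 0, "wz": 0}, {"claw": 0.02, "dx": 0, "dy": 0, "dz": 0, "wx": 0, "wy": 0, "wz": 0}]}}

```text
t: 8.0
eef_pos: [0.4873, -0.0608, 0.2464]
tool_rot: [0.0, 0.095, 0.996, 0.0]
contact_force: [-0.0, -0.5, -1.6]
gripper_width: 0.335
grasp_force: 39.8
```

```bash
python3 -c "
from h import *
go([.4903,-.0621,.112],79)"
```

```text
t 8.0 [ 0.4873 -0.0608  0.2464] z [ 0.     0.001 -1.   ] y 79.2 q [-0.33  0.16  0.37  1.99 -0.07  1.    1.45] w 0.335 g 40 f [-0.  -0.5 -1.6]
wz 0.2 d [ -3.2  -0.7 134.4]
```

Now I'll lower it into the pan, release, and rise.

Call:
{"fn": "drive_tool", "kwargs": {"increments": [{"claw": 0.02, "dx": -0.003, "dy": -0.001, "dz": 0.03, "wx": 0, "wy": 0, "wz": 0}, {"claw": 0.02, "dx": 0, "dy": 0, "dz": 0.04, "wx": 0, "wy": 0, "wz": 0}, {"claw": 0.02, "dx": 0, "dy": 0, "dz": 0.035, "wx": 0, "wy": 0, "wz": 0}, {"claw": 0.02, "dx": 0, "dy": 0, "dz": 0.02, "wx": 0, "wy": 0, "wz": 0}, {"claw": 0.02, "dx": 0, "dy": 0, "dz": 0.008, "wx": 0, "wy": 0, "wz": 0}, {"claw": 0.02, "dx": 0, "dy": 0, "dz": 0, "wx": 0, "wy": 0, "wz": 0}, {"claw": 0.02, "dx": 0, "dy": 0, "dz": 0, "wx": 0, "wy": 0, "wz": 0}]}}

```text
t: 8.88
eef_pos: [0.4913, -0.0644, 0.1138]
tool_rot: [0.001, 0.096, 0.995, 0.0]
contact_force: [-0.3, -0.1, -1.0]
gripper_width: 0.332
grasp_force: 39.8
```

Call:
{"fn": "drive_tool", "kwargs": {"increments": [{"claw": 0.045, "dx": 0, "dy": 0, "dz": 0, "wx": 0, "wy": 0, "wz": 0}, {"claw": 0.045, "dx": 0, "dy": 0, "dz": 0, "wx": 0, "wy": 0, "wz": 0}, {"claw": 0.045, "dx": 0, "dy": 0, "dz": 0, "wx": 0, "wy": 0, "wz": 0}, {"claw": 0.045, "dx": 0, "dy": 0, "dz": -0.03, "wx": 0, "wy": 0, "wz": 0}, {"claw": 0.05, "dx": 0, "dy": 0, "dz": -0.05, "wx": 0, "wy": 0, "wz": 0}, {"claw": 0.05, "dx": 0, "dy": 0, "dz": -0.05, "wx": 0, "wy": 0, "wz": 0}, {"claw": 0.05, "dx": -0.02, "dy": -0.05, "dz": 0, "wx": 0, "wy": 0, "wz": -5}, {"claw": 0.05, "dx": -0.02, "dy": -0.05, "dz": 0, "wx": 0, "wy": 0, "wz": -6}, {"claw": 0.05, "dx": -0.02, "dy": -0.05, "dz": 0, "wx": 0, "wy": 0, "wz": 0}, {"claw": 0.05, "dx": -0.02, "dy": -0.05, "dz": 0, "wx": 0, "wy": 0, "wz": 0}, {"claw": 0.05, "dx": 0, "dy": 0, "dz": 0.02, "wx": 0, "wy": 0, "wz": 0}, {"claw": 0.05, "dx": 0, "dy": 0, "dz": 0.02, "wx": 0, "wy": 0, "wz": 0}, {"claw": 0.05, "dx": 0, "dy": 0, "dz": 0, "wx": 0, "wy": 0, "wz": 0}]}}

```text
t: 10.5
eef_pos: [0.5541, -0.2683, 0.2012]
tool_rot: [-0.002, 0.0, 1.0, 0.001]
contact_force: [-0.3, -0.8, 0.3]
gripper_width: 0.587
grasp_force: 0.0
```

```bash
python3 -c "
from h import *
p,d=pan();slugs();go([.540,-.323,.012],90)"
```

```text
pan floor z median 0.0950
1114 [288.  15.] [ 0.4144 -0.2617] 1.12
1196 [184.  28.] [ 0.4237 -0.3448] 1.11
782 [531.  34.] [ 0.4284 -0.0671] 3.38
248 [523.  52.] [ 0.4415 -0.0707] 2.25
1068 [291. 106.] [ 0.4833 -0.2587] 1.03
1017 [207. 108.] [ 0.485  -0.3305] 1.03
940 [218. 173.] [ 0.5403 -0.3234] 1.03
901 [228. 237.] [ 0.6014 -0.3174] 1.06
540 [ 23. 279.] [ 0.645  -0.5199] 17.75
388 [  5. 349.] [ 0.7255 -0.5554] 10.11
784 [138. 406.] [ 0.7997 -0.425 ] 1.06
791 [421. 406.] [ 0.8014 -0.1132] 1.16
t 10.6 [ 0.5553 -0.2688  0.2033] z [ 0. -0. -1.] y 90.0 q [ 0.02  0.44  0.44  1.76 -0.22  1.    2.11] w 0.585 g 0 f [-0.1 -0.3 -0.6]
wz -0.0 d [ 15.3 -54.2 191.3]
```

The first slug is in and the pan sank 6.8 mm. Next is slug E at (0.4833,-0.2587).

Call:
{"fn": "drive_tool", "kwargs": {"increments": [{"claw": 0.05, "dx": 0.036, "dy": 0.005, "dz": 0, "wx": 0, "wy": 0, "wz": 0}, {"claw": 0.05, "dx": 0.036, "dy": 0.005, "dz": 0.03, "wx": 0, "wy": 0, "wz": 0}, {"claw": 0.05, "dx": 0, "dy": 0, "dz": 0.04, "wx": 0, "wy": 0, "wz": 0}, {"claw": 0.05, "dx": 0, "dy": 0, "dz": 0.04, "wx": 0, "wy": 0, "wz": 0}, {"claw": 0.05, "dx": 0, "dy": 0, "dz": 0.03, "wx": 0, "wy": 0, "wz": 0}, {"claw": 0.05, "dx": 0, "dy": 0, "dz": 0, "wx": 0, "wy": 0, "wz": 0}, {"claw": 0.05, "dx": 0, "dy": 0, "dz": 0, "wx": 0, "wy": 0, "wz": 0}]}}

```text
t: 11.48
eef_pos: [0.4843, -0.2594, 0.0644]
tool_rot: [0.001, 0.0, 1.0, -0.0]
contact_force: [0.7, 0.8, 0.8]
gripper_width: 0.588
grasp_force: 0.0
```

```bash
python3 -c "
from h import *
slugs();go([.4833,-.2587,.012],90)"
```

```text
3207 [275. 106.] [ 0.4118 -0.2617] 1.03
3419 [108. 129.] [ 0.4224 -0.3429] 1.2
2759 [281. 240.] [ 0.4804 -0.2589] 1.13
3011 [151. 243.] [ 0.4819 -0.3281] 1.2
674 [198. 288.] [ 0.5087 -0.3051] 3.42
864 [421. 406.] [ 0.5908 -0.1719] 1.16
265 [127. 412.] [ 0.5956 -0.3554] 1.11
t 11.5 [ 0.4845 -0.2594  0.0646] z [ 0.003 -0.001 -1.   ] y 90.0 q [ 0.09  0.52  0.37  2.01 -0.3   0.65  2.23] w 0.583 g 0 f [0.1 0.  0.7]
wz -0.0 d [ 1.2  0.7 52.6]
```

Call:
{"fn": "drive_tool", "kwargs": {"newtons": 40, "increments": [{"claw": 0.05, "dx": 0.0015, "dy": 0.001, "dz": 0.025, "wx": 0, "wy": 0, "wz": 0}, {"claw": 0.05, "dx": 0, "dy": 0, "dz": 0.02, "wx": 0, "wy": 0, "wz": 0}, {"claw": 0.05, "dx": 0, "dy": 0, "dz": 0.0075, "wx": 0, "wy": 0, "wz": 0}, {"claw": 0.05, "dx": 0, "dy": 0, "dz": 0, "wx": 0, "wy": 0, "wz": 0}, {"claw": 0.02, "dx": 0, "dy": 0, "dz": 0, "wx": 0, "wy": 0, "wz": 0}, {"claw": 0.02, "dx": 0, "dy": 0, "dz": 0, "wx": 0, "wy": 0, "wz": 0}, {"claw": 0.02, "dx": 0, "dy": 0, "dz": 0, "wx": 0, "wy": 0, "wz": 0}, {"claw": 0.02, "dx": 0, "dy": 0, "dz": 0, "wx": 0, "wy": 0, "wz": 0}]}}

```text
t: 12.52
eef_pos: [0.4824, -0.2582, 0.0115]
tool_rot: [0.001, 0.0, 1.0, -0.0]
contact_force: [-0.7, 1.2, 6.2]
gripper_width: 0.329
grasp_force: 39.1
```

Call:
{"fn": "drive_tool", "kwargs": {"increments": [{"claw": 0.02, "dx": 0, "dy": 0, "dz": -0.02, "wx": 0, "wy": 0, "wz": 0}, {"claw": 0.02, "dx": 0, "dy": 0, "dz": -0.045, "wx": 0, "wy": 0, "wz": 0}, {"claw": 0.02, "dx": 0, "dy": 0, "dz": -0.05, "wx": 0, "wy": 0, "wz": 0}, {"claw": 0.02, "dx": 0, "dy": 0, "dz": -0.05, "wx": 0, "wy": 0, "wz": 5}, {"claw": 0.02, "dx": 0, "dy": 0, "dz": -0.05, "wx": 0, "wy": 0, "wz": 6}, {"claw": 0.02, "dx": 0.004, "dy": 0.045, "dz": -0.02, "wx": 0, "wy": 0, "wz": 0}, {"claw": 0.02, "dx": 0.005, "dy": 0.046, "dz": 0, "wx": 0, "wy": 0, "wz": 0}, {"claw": 0.02, "dx": 0.005, "dy": 0.046, "dz": 0, "wx": 0, "wy": 0, "wz": 0}, {"claw": 0.02, "dx": 0.005, "dy": 0.046, "dz": 0, "wx": 0, "wy": 0, "wz": 0}, {"claw": 0.02, "dx": 0.005, "dy": 0.046, "dz": 0, "wx": 0, "wy": 0, "wz": 0}, {"claw": 0.02, "dx": 0.005, "dy": 0.045, "dz": 0, "wx": 0, "wy": 0, "wz": 0}, {"claw": 0.02, "dx": 0, "dy": 0, "dz": 0, "wx": 0, "wy": 0, "wz": 0}]}}

```text
t: 14.02
eef_pos: [0.5056, 0.0209, 0.2454]
tool_rot: [-0.0, 0.093, 0.996, 0.001]
contact_force: [-0.3, -0.7, -1.5]
gripper_width: 0.336
grasp_force: 39.8
```

```bash
python3 -c "
from h import *
go([.506,.0164,.106],79)"
```

```text
t 14.0 [0.5056 0.0209 0.2454] z [ 0.     0.001 -1.   ] y 79.4 q [-0.5   0.19  0.39  1.96 -0.09  1.01  1.31] w 0.336 g 40 f [-0.3 -0.7 -1.5]
wz 0.4 d [ -1.3  -4.4 139.4]
```

Call:
{"fn": "drive_tool", "kwargs": {"increments": [{"claw": 0.02, "dx": -0.001, "dy": -0.0045, "dz": 0.03, "wx": 0, "wy": 0, "wz": 0}, {"claw": 0.02, "dx": 0, "dy": 0, "dz": 0.045, "wx": 0, "wy": 0, "wz": 0}, {"claw": 0.02, "dx": 0, "dy": 0, "dz": 0.035, "wx": 0, "wy": 0, "wz": 0}, {"claw": 0.02, "dx": 0, "dy": 0, "dz": 0.02, "wx": 0, "wy": 0, "wz": 0}, {"claw": 0.02, "dx": 0, "dy": 0, "dz": 0.009, "wx": 0, "wy": 0, "wz": 0}, {"claw": 0.02, "dx": 0, "dy": 0, "dz": 0, "wx": 0, "wy": 0, "wz": 0}, {"claw": 0.02, "dx": 0, "dy": 0, "dz": 0, "wx": 0, "wy": 0, "wz": 0}, {"claw": 0.045, "dx": 0, "dy": 0, "dz": 0, "wx": 0, "wy": 0, "wz": 0}, {"claw": 0.045, "dx": 0, "dy": 0, "dz": 0, "wx": 0, "wy": 0, "wz": 0}, {"claw": 0.045, "dx": 0, "dy": 0, "dz": 0, "wx": 0, "wy": 0, "wz": 0}, {"claw": 0.045, "dx": 0, "dy": 0, "dz": -0.03, "wx": 0, "wy": 0, "wz": 0}, {"claw": 0.05, "dx": 0, "dy": 0, "dz": -0.05, "wx": 0, "wy": 0, "wz": 0}, {"claw": 0.05, "dx": 0, "dy": 0, "dz": -0.05, "wx": 0, "wy": 0, "wz": 0}]}}

```text
t: 15.65
eef_pos: [0.5054, 0.012, 0.2376]
tool_rot: [-0.0, 0.096, 0.995, -0.0]
contact_force: [1.4, -0.2, 0.3]
gripper_width: 0.58
grasp_force: 0.0
```

Call:
{"fn": "drive_tool", "kwargs": {"increments": [{"claw": 0.05, "dx": -0.01, "dy": -0.055, "dz": 0, "wx": 0, "wy": 0, "wz": -5}, {"claw": 0.05, "dx": -0.02, "dy": -0.055, "dz": 0, "wx": 0, "wy": 0, "wz": -6}, {"claw": 0.05, "dx": -0.015, "dy": -0.055, "dz": 0, "wx": 0, "wy": 0, "wz": 0}, {"claw": 0.05, "dx": -0.01, "dy": -0.055, "dz": 0, "wx": 0, "wy": 0, "wz": 0}, {"claw": 0.05, "dx": -0.01, "dy": -0.055, "dz": 0, "wx": 0, "wy": 0, "wz": 0}, {"claw": 0.05, "dx": -0.01, "dy": -0.05, "dz": 0.02, "wx": 0, "wy": 0, "wz": 0}, {"claw": 0.05, "dx": 0, "dy": 0, "dz": 0.02, "wx": 0, "wy": 0, "wz": 0}, {"claw": 0.05, "dx": 0, "dy": 0, "dz": 0, "wx": 0, "wy": 0, "wz": 0}]}}

```text
t: 16.65
eef_pos: [0.5629, -0.3142, 0.1941]
tool_rot: [-0.002, 0.0, 1.0, 0.001]
contact_force: [-0.2, 0.3, 0.5]
gripper_width: 0.588
grasp_force: 0.0
```

```bash
python3 -c "
from h import *
p,d=pan();slugs();go([.540,-.323,.012],90)"
```

```text
pan floor z median 0.0882
1139 [239.  16.] [ 0.4252 -0.3449] 1.09
605 [347.   8.] [ 0.4198 -0.262 ] 2.0
522 [536.  47.] [ 0.4477 -0.111 ] 1.54
1111 [259.  97.] [ 0.4853 -0.3306] 1.06
976 [268. 164.] [ 0.5406 -0.3238] 1.06
916 [275. 231.] [ 0.6018 -0.3182] 1.06
837 [ 10. 311.] [ 0.685  -0.5783] 16.02
458 [ 40. 312.] [ 0.6865 -0.5493] 14.12
852 [421. 406.] [ 0.8025 -0.1614] 1.16
784 [138. 406.] [ 0.8021 -0.4666] 1.13
t 16.8 [ 0.5644 -0.3139  0.1964] z [-0.     0.001 -1.   ] y 90.1 q [ 0.06  0.5   0.49  1.69 -0.27  1.01  2.21] w 0.585 g 0 f [-0.3 -1.   0.1]
wz 0.1 d [ 24.4  -9.1 184.4]
```

Pan floor z is 0.088, which puts the joint near 0.027, so one more slug is needed. I'll take B at (0.540,-0.3235).

Call:
{"fn": "drive_tool", "kwargs": {"increments": [{"claw": 0.05, "dx": 0.024, "dy": -0.0095, "dz": 0.02, "wx": 0, "wy": 0, "wz": 0}, {"claw": 0.05, "dx": 0, "dy": 0, "dz": 0.04, "wx": 0, "wy": 0, "wz": 0}, {"claw": 0.05, "dx": 0, "dy": 0, "dz": 0.04, "wx": 0, "wy": 0, "wz": 0}, {"claw": 0.05, "dx": 0, "dy": 0, "dz": 0.035, "wx": 0, "wy": 0, "wz": 0}, {"claw": 0.05, "dx": 0, "dy": 0, "dz": 0, "wx": 0, "wy": 0, "wz": 0}, {"claw": 0.05, "dx": 0, "dy": 0, "dz": 0, "wx": 0, "wy": 0, "wz": 0}]}}

```text
t: 17.5
eef_pos: [0.5414, -0.3251, 0.0633]
tool_rot: [0.001, -0.0, 1.0, -0.0]
contact_force: [0.3, -0.1, 0.5]
gripper_width: 0.585
grasp_force: 0.0
```

```bash
python3 -c "
from h import *
slugs();go([.5403,-.3237,.012],90)"
```

```text
1995 [235.  16.] [ 0.4304 -0.3449] 1.78
517 [417.   7.] [ 0.4271 -0.2653] 2.75
2999 [268. 140.] [ 0.4849 -0.3309] 1.02
2784 [282. 242.] [ 0.5379 -0.324 ] 1.11
685 [361. 288.] [ 0.5651 -0.2804] 3.34
5498 [280. 355.] [ 0.6093 -0.3251] 1.78
867 [138. 406.] [ 0.6466 -0.4129] 1.12
829 [422. 406.] [ 0.6469 -0.2379] 1.12
t 17.6 [ 0.5415 -0.3254  0.0635] z [ 0.003 -0.001 -1.   ] y 90.0 q [ 0.14  0.64  0.41  1.82 -0.36  0.76  2.32] w 0.585 g 0 f [-0.9 -0.2 -0.4]
wz 0.0 d [ 1.2  1.7 51.5]
```

Call:
{"fn": "drive_tool", "kwargs": {"newtons": 40, "increments": [{"claw": 0.05, "dx": 0.0015, "dy": 0.0015, "dz": 0.025, "wx": 0, "wy": 0, "wz": 0}, {"claw": 0.05, "dx": 0, "dy": 0, "dz": 0.02, "wx": 0, "wy": 0, "wz": 0}, {"claw": 0.05, "dx": 0, "dy": 0, "dz": 0.0065, "wx": 0, "wy": 0, "wz": 0}, {"claw": 0.05, "dx": 0, "dy": 0, "dz": 0, "wx": 0, "wy": 0, "wz": 0}, {"claw": 0.02, "dx": 0, "dy": 0, "dz": 0, "wx": 0, "wy": 0, "wz": 0}, {"claw": 0.02, "dx": 0, "dy": 0, "dz": 0, "wx": 0, "wy": 0, "wz": 0}, {"claw": 0.02, "dx": 0, "dy": 0, "dz": 0, "wx": 0, "wy": 0, "wz": 0}, {"claw": 0.02, "dx": 0, "dy": 0, "dz": 0, "wx": 0, "wy": 0, "wz": 0}]}}

```text
t: 18.55
eef_pos: [0.5391, -0.324, 0.0107]
tool_rot: [0.001, 0.0, 1.0, -0.0]
contact_force: [-0.7, 1.0, 6.1]
gripper_width: 0.334
grasp_force: 39.6
```

Call:
{"fn": "drive_tool", "kwargs": {"increments": [{"claw": 0.02, "dx": 0, "dy": 0, "dz": -0.02, "wx": 0, "wy": 0, "wz": 0}, {"claw": 0.02, "dx": 0, "dy": 0, "dz": -0.045, "wx": 0, "wy": 0, "wz": 0}, {"claw": 0.02, "dx": 0, "dy": 0, "dz": -0.05, "wx": 0, "wy": 0, "wz": 0}, {"claw": 0.02, "dx": 0, "dy": 0, "dz": -0.05, "wx": 0, "wy": 0, "wz": 5}, {"claw": 0.02, "dx": 0, "dy": 0, "dz": -0.05, "wx": 0, "wy": 0, "wz": 6}, {"claw": 0.02, "dx": 0.016, "dy": 0.048, "dz": -0.02, "wx": 0, "wy": 0, "wz": 0}, {"claw": 0.02, "dx": 0.022, "dy": 0.048, "dz": 0, "wx": 0, "wy": 0, "wz": 0}, {"claw": 0.02, "dx": 0.024, "dy": 0.048, "dz": 0, "wx": 0, "wy": 0, "wz": 0}, {"claw": 0.02, "dx": 0.024, "dy": 0.048, "dz": 0, "wx": 0, "wy": 0, "wz": 0}, {"claw": 0.02, "dx": 0.024, "dy": 0.048, "dz": 0, "wx": 0, "wy": 0, "wz": 0}, {"claw": 0.02, "dx": 0.024, "dy": 0.048, "dz": 0, "wx": 0, "wy": 0, "wz": 0}, {"claw": 0.02, "dx": 0, "dy": 0, "dz": 0, "wx": 0, "wy": 0, "wz": 0}]}}

```text
t: 20.05
eef_pos: [0.4609, -0.0114, 0.2454]
tool_rot: [-0.0, 0.093, 0.996, 0.001]
contact_force: [0.8, -0.3, -1.8]
gripper_width: 0.333
grasp_force: 39.8
```

```bash
python3 -c "
from h import *
go([.4638,-.016,.0985],79)"
```

```text
t 20.1 [ 0.4609 -0.0114  0.2454] z [-0.     0.002 -1.   ] y 79.4 q [-0.55  0.1   0.48  2.06 -0.06  0.99  1.35] w 0.333 g 40 f [ 0.8 -0.3 -1.8]
wz 0.4 d [ -3.7  -4.  146.9]
```

Call:
{"fn": "drive_tool", "kwargs": {"increments": [{"claw": 0.02, "dx": -0.0035, "dy": -0.004, "dz": 0.03, "wx": 0, "wy": 0, "wz": 0}, {"claw": 0.02, "dx": 0, "dy": 0, "dz": 0.05, "wx": 0, "wy": 0, "wz": 0}, {"claw": 0.02, "dx": 0, "dy": 0, "dz": 0.035, "wx": 0, "wy": 0, "wz": 0}, {"claw": 0.02, "dx": 0, "dy": 0, "dz": 0.022, "wx": 0, "wy": 0, "wz": 0}, {"claw": 0.02, "dx": 0, "dy": 0, "dz": 0.009, "wx": 0, "wy": 0, "wz": 0}, {"claw": 0.02, "dx": 0, "dy": 0, "dz": 0, "wx": 0, "wy": 0, "wz": 0}, {"claw": 0.02, "dx": 0, "dy": 0, "dz": 0, "wx": 0, "wy": 0, "wz": 0}, {"claw": 0.045, "dx": 0, "dy": 0, "dz": 0, "wx": 0, "wy": 0, "wz": 0}, {"claw": 0.045, "dx": 0, "dy": 0, "dz": 0, "wx": 0, "wy": 0, "wz": 0}, {"claw": 0.045, "dx": 0, "dy": 0, "dz": 0, "wx": 0, "wy": 0, "wz": 0}, {"claw": 0.045, "dx": 0, "dy": 0, "dz": -0.03, "wx": 0, "wy": 0, "wz": 0}, {"claw": 0.05, "dx": 0, "dy": 0, "dz": -0.05, "wx": 0, "wy": 0, "wz": 0}, {"claw": 0.05, "dx": 0, "dy": 0, "dz": -0.06, "wx": 0, "wy": 0, "wz": 0}]}}

```text
t: 21.68
eef_pos: [0.464, -0.02, 0.2397]
tool_rot: [-0.001, 0.096, 0.995, -0.0]
contact_force: [0.6, 0.8, -0.3]
gripper_width: 0.587
grasp_force: 0.0
```

Call:
{"fn": "drive_tool", "kwargs": {"increments": [{"claw": 0.05, "dx": -0.01, "dy": 0.05, "dz": -0.04, "wx": 0, "wy": 0, "wz": 0}, {"claw": 0.05, "dx": -0.01, "dy": 0.055, "dz": -0.02, "wx": 0, "wy": 0, "wz": 0}, {"claw": 0.05, "dx": 0.01, "dy": 0.055, "dz": 0, "wx": 0, "wy": 0, "wz": 0}, {"claw": 0.05, "dx": 0.01, "dy": 0.055, "dz": 0, "wx": 0, "wy": 0, "wz": 0}, {"claw": 0.05, "dx": 0.005, "dy": 0.055, "dz": 0, "wx": 0, "wy": 0, "wz": 0}, {"claw": 0.05, "dx": 0, "dy": 0, "dz": 0, "wx": 0, "wy": 0, "wz": 0}, {"claw": 0.05, "dx": 0, "dy": 0, "dz": 0, "wx": 0, "wy": 0, "wz": 0}]}}

```text
t: 22.55
eef_pos: [0.5108, 0.2437, 0.2971]
tool_rot: [-0.0, 0.096, 0.995, -0.001]
contact_force: [-0.3, -0.8, 1.0]
gripper_width: 0.588
grasp_force: 0.0
```

```bash
python3 - <<'E'
from h import *
p,d=pan();o=get_obs();go([.5,.27,.2],79)
w,dw=read_camera('wrist');np.savez('w4.npz',p=w,d=dw,e=o['eef_pos'],r=o['tool_rot'])
s,_=read_camera('scene')
a=cv2.resize(w,None,fx=1,fy=1); b=cv2.resize(s[160:265,170:310],(560,420),interpolation=cv2.INTER_CUBIC)
t=cv2.resize(p[220:320,220:353],(560,420),interpolation=cv2.INTER_CUBIC)
im=np.vstack([np.hstack([b,t])]);im=cv2.resize(im,(800,300))
im=np.vstack([im,cv2.resize(w,(400,300)).repeat(1,axis=1) if 0 else np.hstack([cv2.resize(w,(400,300)),np.zeros((300,400,3),np.uint8)])])
cv2.imwrite('pics/m5.png',im[:,:,::-1])
E
```

```text
pan floor z median 0.0815
t 22.6 [0.511  0.2429 0.2972] z [-0.    -0.001 -1.   ] y 78.9 q [-0.85  0.25  0.36  1.77 -0.09  1.15  0.91] w 0.586 g 0 f [-0.1 -0.7  0.1]
wz -0.1 d [16.  24.5 97.2]
```

View pics/m5.png

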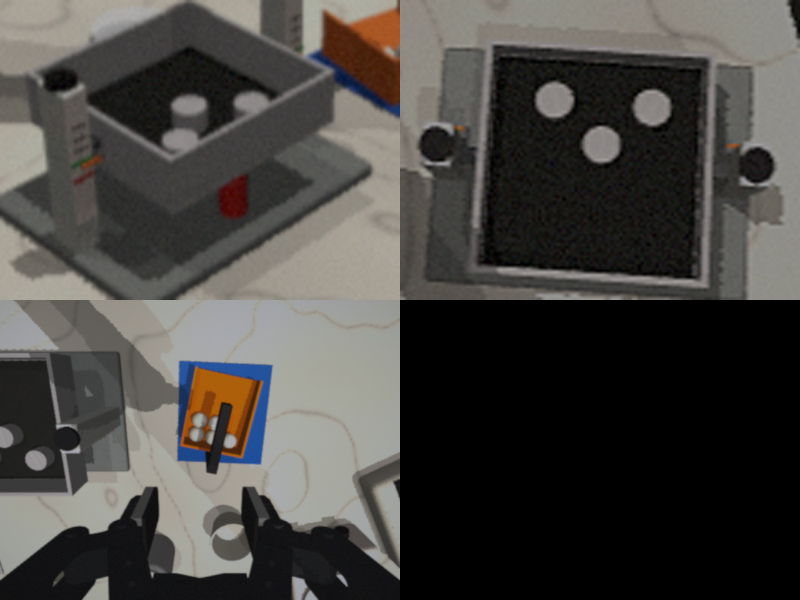

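Three slugs stand in the pan, the floor z is 0.0815 (joint 0.0335), and the pointer is on the green line. Now I'll find the scoop's bar.

```bash
cat >> h.py <<'E'
def cloud(p,d,C):
    us,vs=np.meshgrid(range(560),range(420))
    return np.moveaxis(np.einsum('ij,j...->i...',C[1]@np.linalg.inv(C[0]),np.stack([us*d,vs*d,d]))+C[2][:,None,None],0,2)
def bar(p,P,z0=.110,box=(.4,.62,.15,.4)):
    m=(abs(P[...,2]-z0)<.008)&(P[...,0]>box[0])&(P[...,0]<box[1])&(P[...,1]>box[2])&(P[...,1]<box[3])&(p.max(2)<70)
    b=max(blobs(m,30),key=lambda a:a[0])[2];Q=P[b]
    (c,wh,a)=cv2.minAreaRect(Q[:,:2].astype(np.float32));B=cv2.boxPoints((c,wh,a))
    e=sorted([B[1]-B[0],B[2]-B[1]],key=np.linalg.norm)[1];e=e/np.linalg.norm(e);e=e if e[0]>0 else -e
    c=np.array(c);print('bar',len(Q),'z',np.median(Q[:,2]).round(4),'size',np.round(wh,4),'c',c.round(4),'yaw %.1f'%np.degrees(np.arctan2(e[1],e[0])),'grip',(c-.0365*e).round(4),'origin',(c-.0245*e).round(4))
E
python3 - <<'E'
from h import *
f=np.load('w4.npz');o=dict(eef_pos=f['e'],tool_rot=f['r']);C=cam('wrist',o)
bar(f['p'],cloud(f['p'],f['d'],C))
g=np.load('top0.npz');bar(g['p'],cloud(g['p'],g['d'],cam('top')))
E
```

```text
bar 1505 z 0.1126 size [0.0141 0.094 ] c [0.5244 0.265 ] yaw -23.0 grip [0.4908 0.2792] origin [0.5018 0.2746]
bar 272 z 0.1132 size [0.0153 0.0947] c [0.5254 0.2629] yaw -23.0 grip [0.4918 0.2771] origin [0.5028 0.2724]
```

The bar is well measured: yaw -23°, grip at (0.491,0.279). Before taking the scoop, I'll try the pouring tilt empty above the pan to check the arm can reach it.

Call:
{"fn": "drive_tool", "kwargs": {"increments": [{"claw": 0.05, "dx": 0, "dy": -0.052, "dz": 0, "wx": 0, "wy": 0, "wz": 0}, {"claw": 0.05, "dx": 0, "dy": -0.052, "dz": 0, "wx": 0, "wy": 0, "wz": 0}, {"claw": 0.05, "dx": 0, "dy": -0.052, "dz": 0, "wx": 0, "wy": 0, "wz": 0}, {"claw": 0.05, "dx": 0, "dy": -0.052, "dz": 0, "wx": 0, "wy": 0, "wz": 0}, {"claw": 0.05, "dx": -0.005, "dy": -0.052, "dz": 0.03, "wx": 0, "wy": 0, "wz": 0}, {"claw": 0.05, "dx": 0, "dy": 0, "dz": 0, "wx": 0, "wy": -7, "wz": 0}, {"claw": 0.05, "dx": 0, "dy": 0, "dz": 0, "wx": 0, "wy": -7, "wz": 0}, {"claw": 0.05, "dx": 0, "dy": 0, "dz": 0, "wx": 0, "wy": -7, "wz": 0}, {"claw": 0.05, "dx": 0, "dy": 0, "dz": 0, "wx": 0, "wy": -7, "wz": 0}, {"claw": 0.05, "dx": 0, "dy": 0, "dz": 0, "wx": 0, "wy": -7, "wz": 0}, {"claw": 0.05, "dx": 0, "dy": 0, "dz": 0, "wx": 0, "wy": -7, "wz": 0}, {"claw": 0.05, "dx": 0, "dy": 0, "dz": 0, "wx": 0, "wy": -7, "wz": 0}, {"claw": 0.05, "dx": 0, "dy": 0, "dz": 0, "wx": 0, "wy": -3, "wz": 0}, {"claw": 0.05, "dx": 0, "dy": 0, "dz": 0, "wx": 0, "wy": 0, "wz": 0}, {"claw": 0.05, "dx": 0, "dy": 0, "dz": 0, "wx": 0, "wy": 0, "wz": 0}]}}

```text
t: 24.58
eef_pos: [0.4663, -0.0166, 0.2854]
tool_rot: [0.345, 0.094, 0.933, -0.026]
contact_force: [0.3, -0.1, 0.4]
gripper_width: 0.582
grasp_force: 0.0
```

```bash
python3 -c "
from h import *
go([.467,-.0165,.27],79);print(Rt(get_obs()).as_matrix().round(2))"
```

```text
t 24.6 [ 0.4663 -0.0166  0.2854] z [ 0.64  -0.114 -0.76 ] y 78.8 q [ 0.08 -0.21 -0.34  2.43  0.7   0.34  0.5 ] w 0.582 g 0 f [ 0.3 -0.1  0.4]
wz -0.2 d [-0.6  0.2 15.4]
[[-0.74  0.19  0.64]
 [ 0.16  0.98 -0.11]
 [-0.65  0.02 -0.76]]
```

The arm stopped at 41° because q4 reached its limit. I'll try it with the mouth towards the scale's +y side instead, so the hand leans sideways, again empty.

Call:
{"fn": "drive_tool", "kwargs": {"increments": [{"claw": 0.05, "dx": 0, "dy": 0, "dz": 0, "wx": 0, "wy": 8, "wz": 0}, {"claw": 0.05, "dx": 0, "dy": 0, "dz": 0, "wx": 0, "wy": 8, "wz": 0}, {"claw": 0.05, "dx": 0, "dy": 0, "dz": 0, "wx": 0, "wy": 8, "wz": 0}, {"claw": 0.05, "dx": 0, "dy": 0, "dz": 0, "wx": 0, "wy": 8, "wz": 0}, {"claw": 0.05, "dx": 0, "dy": 0, "dz": 0, "wx": 0, "wy": 8.5, "wz": 0}, {"claw": 0.05, "dx": 0, "dy": 0, "dz": 0, "wx": 0, "wy": 0, "wz": 10}, {"claw": 0.05, "dx": 0, "dy": 0, "dz": 0, "wx": 0, "wy": 0, "wz": 10}, {"claw": 0.05, "dx": 0, "dy": 0, "dz": 0, "wx": 0, "wy": 0, "wz": 10}, {"claw": 0.05, "dx": 0, "dy": 0, "dz": 0, "wx": 0, "wy": 0, "wz": 10}, {"claw": 0.05, "dx": 0, "dy": 0, "dz": 0, "wx": 0, "wy": 0, "wz": 10}, {"claw": 0.05, "dx": 0, "dy": 0, "dz": 0, "wx": 0, "wy": 0, "wz": 10}, {"claw": 0.05, "dx": 0, "dy": 0, "dz": 0, "wx": 0, "wy": 0, "wz": 10}, {"claw": 0.05, "dx": 0, "dy": 0, "dz": 0, "wx": 0, "wy": 0, "wz": 10}, {"claw": 0.05, "dx": 0, "dy": 0, "dz": 0, "wx": 0, "wy": 0, "wz": 10}, {"claw": 0.05, "dx": 0, "dy": 0, "dz": 0, "wx": 0, "wy": 0, "wz": 0}]}}

```text
t: 26.45
eef_pos: [0.4672, -0.0161, 0.2853]
tool_rot: [0.006, 0.772, 0.636, 0.012]
contact_force: [-0.8, -0.5, 0.2]
gripper_width: 0.586
grasp_force: 0.0
```

```bash
python3 -c "
from h import *
go([.453,-.019,.25],169);"
```

```text
t 26.4 [ 0.4672 -0.0161  0.2853] z [ 0.027  0.007 -1.   ] y -11.1 q [-0.19  0.06  0.1   1.99 -0.01  1.06 -0.28] w 0.586 g 0 f [-0.8 -0.5  0.2]
wz -0.1 d [ -5.5 -13.4  35.3]
```

Call:
{"fn": "drive_tool", "kwargs": {"increments": [{"claw": 0.05, "dx": -0.0055, "dy": -0.0135, "dz": 0.035, "wx": 1.5, "wy": 0, "wz": 0}, {"claw": 0.05, "dx": 0, "dy": 0, "dz": 0, "wx": 0, "wy": -8, "wz": 0}, {"claw": 0.05, "dx": 0, "dy": 0, "dz": 0, "wx": 0, "wy": -8, "wz": 0}, {"claw": 0.05, "dx": 0, "dy": 0, "dz": 0, "wx": 0, "wy": -8, "wz": 0}, {"claw": 0.05, "dx": 0, "dy": 0, "dz": 0, "wx": 0, "wy": -8, "wz": 0}, {"claw": 0.05, "dx": 0, "dy": 0, "dz": 0, "wx": 0, "wy": -8, "wz": 0}, {"claw": 0.05, "dx": 0, "dy": 0, "dz": 0, "wx": 0, "wy": -8, "wz": 0}, {"claw": 0.05, "dx": 0, "dy": 0, "dz": 0, "wx": 0, "wy": -5, "wz": 0}, {"claw": 0.05, "dx": 0, "dy": 0, "dz": 0, "wx": 0, "wy": 0, "wz": 0}, {"claw": 0.05, "dx": 0, "dy": 0, "dz": 0, "wx": 0, "wy": 0, "wz": 0}]}}

```text
t: 27.7
eef_pos: [0.4539, -0.0199, 0.2504]
tool_rot: [0.279, 0.694, 0.57, -0.341]
contact_force: [0.1, 0.7, 1.4]
gripper_width: 0.584
grasp_force: 0.0
```

```bash
python3 -c "
from h import *
go([.453,-.019,.25],169);print(Rt(get_obs()).as_matrix().round(2))"
```

```text
t 27.7 [ 0.4539 -0.0199  0.2504] z [-0.155 -0.775 -0.613] y -11.2 q [-0.56  0.41  0.03  1.95  0.62  1.5  -1.01] w 0.584 g 0 f [0.1 0.7 1.4]
wz -0.2 d [ 0.7 -1.   0.4]
[[ 0.12  0.98 -0.15]
 [ 0.6  -0.19 -0.78]
 [-0.79 -0.   -0.61]]
```

The full 52° works there. I'll untilt, turn back and go to the scoop's handle.

Call:
{"fn": "drive_tool", "kwargs": {"increments": [{"claw": 0.05, "dx": 0, "dy": 0, "dz": 0, "wx": 0, "wy": 9, "wz": 0}, {"claw": 0.05, "dx": 0, "dy": 0, "dz": 0, "wx": 0, "wy": 9, "wz": 0}, {"claw": 0.05, "dx": 0, "dy": 0, "dz": 0, "wx": 0, "wy": 9, "wz": 0}, {"claw": 0.05, "dx": 0, "dy": 0, "dz": 0, "wx": 0, "wy": 9, "wz": 0}, {"claw": 0.05, "dx": 0, "dy": 0, "dz": 0, "wx": 0, "wy": 9, "wz": 0}, {"claw": 0.05, "dx": 0, "dy": 0, "dz": 0, "wx": 0, "wy": 7.5, "wz": 0}, {"claw": 0.05, "dx": 0, "dy": 0, "dz": -0.025, "wx": 0, "wy": 0, "wz": 0}, {"claw": 0.05, "dx": 0, "dy": 0, "dz": -0.025, "wx": 0, "wy": 0, "wz": -10}, {"claw": 0.05, "dx": 0, "dy": 0, "dz": 0, "wx": 0, "wy": 0, "wz": -10}, {"claw": 0.05, "dx": 0, "dy": 0, "dz": 0, "wx": 0, "wy": 0, "wz": -10}, {"claw": 0.05, "dx": 0, "dy": 0, "dz": 0, "wx": 0, "wy": 0, "wz": -10}, {"claw": 0.05, "dx": 0, "dy": 0, "dz": 0, "wx": 0, "wy": 0, "wz": -10}, {"claw": 0.05, "dx": 0, "dy": 0, "dz": 0, "wx": 0, "wy": 0, "wz": -10}, {"claw": 0.05, "dx": 0, "dy": 0, "dz": 0, "wx": 0, "wy": 0, "wz": -10}, {"claw": 0.05, "dx": 0, "dy": 0, "dz": 0, "wx": 0, "wy": 0, "wz": -8.2}, {"claw": 0.05, "dx": 0, "dy": 0, "dz": 0, "wx": 0, "wy": 0, "wz": 0}]}}

```text
t: 29.7
eef_pos: [0.4536, -0.021, 0.301]
tool_rot: [0.001, 0.201, 0.98, 0.002]
contact_force: [0.2, 0.6, -0.8]
gripper_width: 0.583
grasp_force: 0.0
```

```bash
python3 -c "
from h import *
go([.491,.2785,.2],67);print(Rt(get_obs()).as_matrix().round(3))"
```

```text
t 29.7 [ 0.4536 -0.021   0.301 ] z [ 0.002  0.004 -1.   ] y 66.8 q [-0.11  0.04  0.03  1.98 -0.01  1.12  1.08] w 0.583 g 0 f [ 0.2  0.6 -0.8]
wz -0.2 d [ 82.6 290.3 101. ]
[[-0.919  0.394  0.002]
 [ 0.394  0.919  0.004]
 [-0.001  0.005 -1.   ]]
```

Call:
{"fn": "drive_tool", "kwargs": {"increments": [{"claw": 0.05, "dx": 0.0, "dy": 0.048, "dz": 0, "wx": 0, "wy": 0, "wz": 0}, {"claw": 0.05, "dx": 0.0, "dy": 0.048, "dz": 0, "wx": 0, "wy": 0, "wz": 0}, {"claw": 0.05, "dx": 0.01, "dy": 0.048, "dz": 0, "wx": 0, "wy": 0, "wz": 0}, {"claw": 0.05, "dx": 0.02, "dy": 0.048, "dz": 0, "wx": 0, "wy": 0, "wz": 0}, {"claw": 0.05, "dx": 0.025, "dy": 0.048, "dz": 0, "wx": 0, "wy": 0, "wz": 0}, {"claw": 0.05, "dx": 0.0275, "dy": 0.048, "dz": 0.03, "wx": 0, "wy": 0, "wz": 0}, {"claw": 0.05, "dx": 0, "dy": 0.002, "dz": 0.04, "wx": 0, "wy": 0, "wz": 0}, {"claw": 0.05, "dx": 0, "dy": 0, "dz": 0.02, "wx": 0, "wy": 0, "wz": 0}, {"claw": 0.05, "dx": 0, "dy": 0, "dz": 0, "wx": 0, "wy": 0, "wz": 0}, {"claw": 0.05, "dx": 0, "dy": 0, "dz": 0, "wx": 0, "wy": 0, "wz": 0}]}}

```text
t: 30.95
eef_pos: [0.4925, 0.2789, 0.2128]
tool_rot: [0.0, 0.201, 0.98, 0.003]
contact_force: [0.9, -0.6, 0.9]
gripper_width: 0.585
grasp_force: 0.0
```

```bash
python3 -c "
from h import *
o=get_obs();p,d=read_camera('wrist');bar(p,cloud(p,d,cam('wrist',o)))
go([.491,.2785,.1],67);print(Rt(get_obs()).as_matrix().round(3))"
```

```text
bar 2224 z 0.1127 size [0.0139 0.0954] c [0.5246 0.2649] yaw -22.9 grip [0.4909 0.2791] origin [0.502  0.2744]
t 31.0 [0.4927 0.279  0.213 ] z [ 0.002  0.005 -1.   ] y 66.8 q [-0.48  0.33 -0.18  1.84  0.07  0.98  0.48] w 0.590 g 0 f [0.3 0.2 0.2]
wz -0.2 d [  1.3  -1.1 113. ]
[[-0.919  0.394  0.002]
 [ 0.394  0.919  0.005]
 [-0.     0.006 -1.   ]]
```

Call:
{"fn": "drive_tool", "kwargs": {"newtons": 90, "increments": [{"claw": 0.05, "dx": 0.001, "dy": 0, "dz": 0.03, "wx": 0.3, "wy": 0, "wz": 0}, {"claw": 0.05, "dx": 0, "dy": 0, "dz": 0.03, "wx": 0, "wy": 0, "wz": 0}, {"claw": 0.05, "dx": 0, "dy": 0, "dz": 0.03, "wx": 0, "wy": 0, "wz": 0}, {"claw": 0.05, "dx": 0, "dy": 0, "dz": 0.02, "wx": 0, "wy": 0, "wz": 0}, {"claw": 0.05, "dx": 0, "dy": 0, "dz": 0.008, "wx": 0, "wy": 0, "wz": 0}, {"claw": 0.05, "dx": 0, "dy": 0, "dz": 0, "wx": 0, "wy": 0, "wz": 0}, {"claw": 0.005, "dx": 0, "dy": 0, "dz": 0, "wx": 0, "wy": 0, "wz": 0}, {"claw": 0.005, "dx": 0, "dy": 0, "dz": 0, "wx": 0, "wy": 0, "wz": 0}, {"claw": 0.005, "dx": 0, "dy": 0, "dz": 0, "wx": 0, "wy": 0, "wz": 0}, {"claw": 0.005, "dx": 0, "dy": 0, "dz": 0, "wx": 0, "wy": 0, "wz": 0}, {"claw": 0.005, "dx": 0, "dy": 0, "dz": 0, "wx": 0, "wy": 0, "wz": 0}, {"claw": 0.005, "dx": 0, "dy": 0, "dz": 0, "wx": 0, "wy": 0, "wz": 0}]}}

```text
t: 32.5
eef_pos: [0.4913, 0.2799, 0.0945]
tool_rot: [-0.0, 0.2, 0.98, 0.0]
contact_force: [-1.4, 0.1, 7.2]
gripper_width: 0.142
grasp_force: 88.4
```

```bash
python3 -c "
from h import *
go([.453,-.019,.31],-11)"
```

```text
t 32.5 [0.4913 0.2799 0.0945] z [-0.  0. -1.] y 66.9 q [-0.5   0.48 -0.17  1.93  0.11  0.74  0.44] w 0.142 g 88 f [-1.4  0.1  7.2]
wz 77.9 d [-300.8   19.4 -215.5]
```

Call:
{"fn": "drive_tool", "kwargs": {"increments": [{"claw": 0.005, "dx": 0, "dy": 0, "dz": -0.008, "wx": 0, "wy": 0, "wz": 0}, {"claw": 0.005, "dx": 0, "dy": 0, "dz": -0.015, "wx": 0, "wy": 0, "wz": 0}, {"claw": 0.005, "dx": 0, "dy": 0, "dz": -0.025, "wx": 0, "wy": 2, "wz": 0}, {"claw": 0.005, "dx": 0, "dy": 0, "dz": -0.03, "wx": 0, "wy": 2, "wz": 0}, {"claw": 0.005, "dx": 0, "dy": 0, "dz": -0.03, "wx": 0, "wy": 2, "wz": 0}, {"claw": 0.005, "dx": 0, "dy": 0, "dz": -0.03, "wx": 0, "wy": 0, "wz": 0}, {"claw": 0.005, "dx": 0, "dy": 0, "dz": -0.03, "wx": 0, "wy": 0, "wz": 0}, {"claw": 0.005, "dx": 0, "dy": 0, "dz": -0.03, "wx": 0, "wy": 0, "wz": 0}, {"claw": 0.005, "dx": 0, "dy": 0, "dz": -0.02, "wx": 0, "wy": 0, "wz": 0}, {"claw": 0.005, "dx": 0, "dy": 0, "dz": -0.01, "wx": 0, "wy": 0, "wz": 0}, {"claw": 0.005, "dx": 0, "dy": 0, "dz": 0, "wx": 0, "wy": 0, "wz": 0}]}}

```text
t: 33.88
eef_pos: [0.5055, 0.2733, 0.321]
tool_rot: [-0.052, 0.2, 0.978, 0.01]
contact_force: [-0.2, 1.0, -5.0]
gripper_width: 0.14
grasp_force: 88.1
```

```bash
python3 -c "
from h import *
go([.453,-.019,.31]);p,d=read_camera('top');s,_=read_camera('scene')
cv2.imwrite('pics/m6.png',np.hstack([cv2.resize(p[180:330,90:290],(400,300)),cv2.resize(s[60:240,200:440],(400,300))])[:,:,::-1])"
```

```text
t 33.9 [0.5055 0.2733 0.321 ] z [-0.098  0.04  -0.994] y 66.9 q [-0.4   0.29 -0.2   1.63 -0.03  1.28  0.59] w 0.140 g 88 f [-0.2  1.  -5. ]
wz 0.0 d [ -66.5 -289.4   11. ]
```

View pics/m6.png

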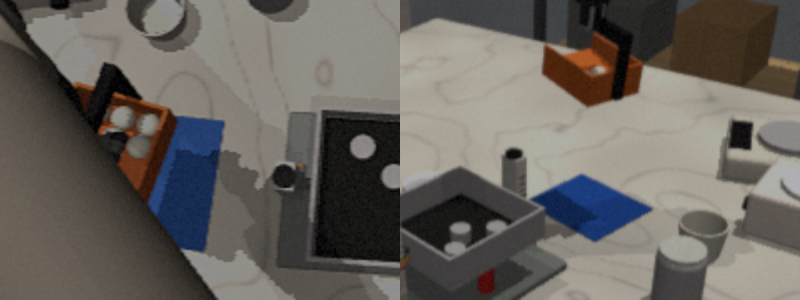

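The scoop is lifted with its balls inside. Now I'll carry it smoothly over the pan and turn it about the vertical.

Call:
{"fn": "drive_tool", "kwargs": {"increments": [{"claw": 0.005, "dx": -0.003, "dy": -0.012, "dz": 0, "wx": 0, "wy": 0, "wz": 0}, {"claw": 0.005, "dx": -0.006, "dy": -0.025, "dz": 0, "wx": 0, "wy": 0, "wz": 0}, {"claw": 0.005, "dx": -0.008, "dy": -0.035, "dz": 0, "wx": 0, "wy": 0, "wz": 0}, {"claw": 0.005, "dx": -0.009, "dy": -0.04, "dz": 0, "wx": 0, "wy": 0, "wz": 0}, {"claw": 0.005, "dx": -0.009, "dy": -0.04, "dz": 0, "wx": 0, "wy": 0, "wz": 0}, {"claw": 0.005, "dx": -0.009, "dy": -0.04, "dz": 0, "wx": 0, "wy": 0, "wz": 0}, {"claw": 0.005, "dx": -0.009, "dy": -0.04, "dz": 0, "wx": 0, "wy": 0, "wz": 0}, {"claw": 0.005, "dx": -0.008, "dy": -0.035, "dz": 0, "wx": 0, "wy": 0, "wz": 0}, {"claw": 0.005, "dx": -0.005, "dy": -0.022, "dz": 0, "wx": 0, "wy": 0, "wz": 0}, {"claw": 0.005, "dx": 0, "dy": 0, "dz": 0, "wx": 0, "wy": 0, "wz": 0}, {"claw": 0.005, "dx": 0, "dy": 0, "dz": 0, "wx": 0, "wy": 0, "wz": 0}]}}

```text
t: 35.35
eef_pos: [0.4521, -0.0177, 0.3139]
tool_rot: [-0.052, 0.2, 0.978, 0.01]
contact_force: [-0.2, 0.6, -5.4]
gripper_width: 0.141
grasp_force: 88.2
```

Call:
{"fn": "drive_tool", "kwargs": {"increments": [{"claw": 0.005, "dx": 0, "dy": 0, "dz": 0, "wx": -0.3, "wy": 0, "wz": 3}, {"claw": 0.005, "dx": 0, "dy": 0, "dz": 0, "wx": -0.6, "wy": 0, "wz": 6}, {"claw": 0.005, "dx": 0, "dy": 0, "dz": 0, "wx": -0.8, "wy": 0, "wz": 8}, {"claw": 0.005, "dx": 0, "dy": 0, "dz": 0, "wx": -0.8, "wy": 0, "wz": 8}, {"claw": 0.005, "dx": 0, "dy": 0, "dz": 0, "wx": -0.8, "wy": 0, "wz": 8}, {"claw": 0.005, "dx": 0, "dy": 0, "dz": 0, "wx": -0.8, "wy": 0, "wz": 8}, {"claw": 0.005, "dx": 0, "dy": 0, "dz": 0, "wx": -0.8, "wy": 0, "wz": 8}, {"claw": 0.005, "dx": 0, "dy": 0, "dz": 0, "wx": -0.8, "wy": 0, "wz": 8}, {"claw": 0.005, "dx": 0, "dy": 0, "dz": 0, "wx": -0.8, "wy": 0, "wz": 8}, {"claw": 0.005, "dx": 0, "dy": 0, "dz": 0, "wx": -0.7, "wy": 0, "wz": 7}, {"claw": 0.005, "dx": 0, "dy": 0, "dz": 0, "wx": -0.5, "wy": 0, "wz": 5}, {"claw": 0.005, "dx": 0, "dy": 0, "dz": 0, "wx": 0, "wy": 0, "wz": 0}, {"claw": 0.005, "dx": 0, "dy": 0, "dz": 0, "wx": 0, "wy": 0, "wz": 0}]}}

```text
t: 36.98
eef_pos: [0.4525, -0.0176, 0.3141]
tool_rot: [-0.034, 0.767, 0.64, 0.036]
contact_force: [-0.9, -0.5, -5.2]
gripper_width: 0.146
grasp_force: 88.2
```

```bash
python3 -c "
from h import *
go([.453,-.019,.235],-11);print(Rt(get_obs()).as_matrix().round(3));p,d=read_camera('top');s,_=read_camera('scene')
cv2.imwrite('pics/m7.png',np.hstack([cv2.resize(p[180:330,190:390],(400,300)),cv2.resize(s[60:270,120:400],(400,300))])[:,:,::-1])"
```

```text
t 37.0 [ 0.4525 -0.0176  0.3141] z [ 0.011  0.099 -0.995] y -10.3 q [-0.07  0.03  0.04  1.96 -0.11  1.14 -0.16] w 0.146 g 88 f [-0.9 -0.5 -5.2]
wz 0.7 d [-1.2  0.8 79.1]
[[ 0.179  0.984  0.011]
 [ 0.979 -0.18   0.099]
 [ 0.099 -0.007 -0.995]]
```

View pics/m7.png

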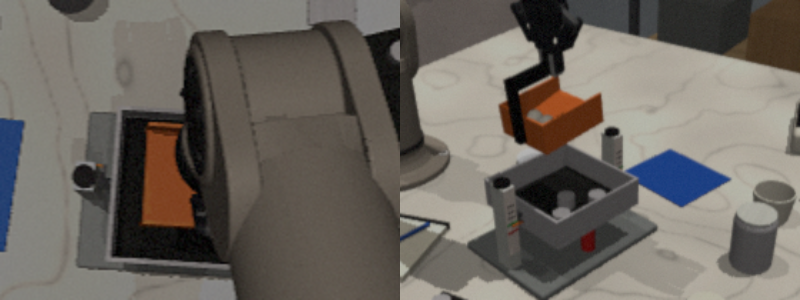

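Call:
{"fn": "drive_tool", "kwargs": {"increments": [{"claw": 0.005, "dx": -0.002, "dy": 0, "dz": 0.015, "wx": 0, "wy": 0, "wz": 0}, {"claw": 0.005, "dx": -0.003, "dy": 0, "dz": 0.03, "wx": 0, "wy": 0, "wz": 0}, {"claw": 0.005, "dx": -0.0025, "dy": 0, "dz": 0.02, "wx": 0, "wy": 0, "wz": 0}, {"claw": 0.005, "dx": -0.001, "dy": 0, "dz": 0.009, "wx": 0, "wy": 0, "wz": 0}, {"claw": 0.005, "dx": 0, "dy": 0, "dz": 0, "wx": 0, "wy": 0, "wz": 0}, {"claw": 0.005, "dx": 0, "dy": 0, "dz": 0, "wx": 0, "wy": -6, "wz": 0}, {"claw": 0.005, "dx": 0, "dy": 0, "dz": 0, "wx": 0, "wy": -6, "wz": 0}, {"claw": 0.005, "dx": 0, "dy": 0, "dz": 0, "wx": 0, "wy": -4, "wz": 0}, {"claw": 0.005, "dx": 0, "dy": 0, "dz": 0, "wx": 0, "wy": -3, "wz": 0}, {"claw": 0.005, "dx": 0, "dy": 0, "dz": 0, "wx": 0, "wy": -3, "wz": 0}, {"claw": 0.005, "dx": 0, "dy": 0, "dz": 0, "wx": 0, "wy": -3, "wz": 0}, {"claw": 0.005, "dx": 0, "dy": 0, "dz": 0, "wx": 0, "wy": -3, "wz": 0}, {"claw": 0.005, "dx": 0, "dy": 0, "dz": 0, "wx": 0, "wy": -3, "wz": 0}, {"claw": 0.005, "dx": 0, "dy": 0, "dz": 0, "wx": 0, "wy": -4, "wz": 0}, {"claw": 0.005, "dx": 0, "dy": 0, "dz": 0, "wx": 0, "wy": -4, "wz": 0}, {"claw": 0.005, "dx": 0, "dy": 0, "dz": 0, "wx": 0, "wy": -4, "wz": 0}, {"claw": 0.005, "dx": 0, "dy": 0, "dz": 0, "wx": 0, "wy": -4, "wz": 0}, {"claw": 0.005, "dx": 0, "dy": 0, "dz": 0, "wx": 0, "wy": -4, "wz": 0}, {"claw": 0.005, "dx": 0, "dy": 0, "dz": 0, "wx": 0, "wy": -4, "wz": 0}, {"claw": 0.005, "dx": 0, "dy": 0, "dz": 0, "wx": 0, "wy": -4, "wz": 0}]}}

```text
t: 39.58
eef_pos: [0.4533, -0.0179, 0.2404]
tool_rot: [0.285, 0.687, 0.572, -0.345]
contact_force: [-0.6, 0.0, -1.9]
gripper_width: 0.144
grasp_force: 88.8
```

Call:
{"fn": "drive_tool", "kwargs": {"increments": [{"claw": 0.005, "dx": 0, "dy": 0, "dz": 0, "wx": 0, "wy": 0, "wz": 0}, {"claw": 0.005, "dx": 0, "dy": 0, "dz": 0, "wx": 0, "wy": 0, "wz": 0}, {"claw": 0.005, "dx": 0, "dy": 0, "dz": 0, "wx": 0, "wy": 0, "wz": 0}, {"claw": 0.005, "dx": 0, "dy": 0, "dz": 0, "wx": 0, "wy": 0, "wz": 0}, {"claw": 0.005, "dx": 0, "dy": 0, "dz": 0, "wx": 0, "wy": 0, "wz": 0}, {"claw": 0.005, "dx": 0, "dy": 0, "dz": 0, "wx": 0, "wy": 0, "wz": 0}]}}

```text
t: 40.33
eef_pos: [0.4517, -0.0193, 0.2397]
tool_rot: [0.284, 0.686, 0.573, -0.347]
contact_force: [0.3, 0.2, -1.8]
gripper_width: 0.142
grasp_force: 88.8
```

```bash
python3 -c "
from h import *
go([.453,-.019,.24],-11);print(Rt(get_obs()).as_matrix().round(3));p,d=read_camera('top');s,_=read_camera('scene')
cv2.imwrite('pics/m8.png',np.hstack([cv2.resize(p[180:330,190:390],(400,300)),cv2.resize(s[100:270,150:380],(400,300))])[:,:,::-1])"
```

```text
t 40.3 [ 0.4517 -0.0193  0.2397] z [-0.15  -0.788 -0.598] y -10.5 q [-0.53  0.43 -0.02  1.96  0.64  1.51 -1.04] w 0.142 g 89 f [ 0.3  0.2 -1.8]
wz 0.5 d [ 0.5  1.2 -0.3]
[[ 0.104  0.983 -0.15 ]
 [ 0.589 -0.182 -0.788]
 [-0.802 -0.007 -0.598]]
```

View pics/m8.png

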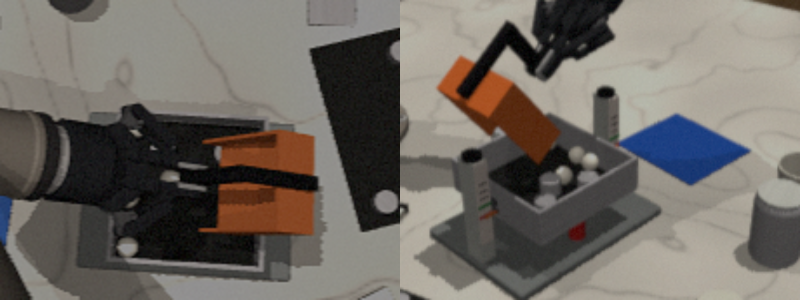

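The force reading of about -2 N matches an empty scoop, and the balls lie in the pan. I'll rise, untilt and turn back.

Call:
{"fn": "drive_tool", "kwargs": {"increments": [{"claw": 0.005, "dx": -0.02, "dy": 0, "dz": -0.015, "wx": 0, "wy": 0, "wz": 0}, {"claw": 0.005, "dx": -0.02, "dy": 0, "dz": -0.015, "wx": 0, "wy": 0, "wz": 0}, {"claw": 0.005, "dx": -0.025, "dy": 0, "dz": -0.018, "wx": 0, "wy": 0, "wz": 0}, {"claw": 0.005, "dx": 0, "dy": 0, "dz": 0, "wx": 0, "wy": 8, "wz": 0}, {"claw": 0.005, "dx": 0, "dy": 0, "dz": 0, "wx": 0, "wy": 8, "wz": 0}, {"claw": 0.005, "dx": 0, "dy": 0, "dz": 0, "wx": 0, "wy": 8, "wz": 0}, {"claw": 0.005, "dx": 0, "dy": 0, "dz": 0, "wx": 0, "wy": 8, "wz": 0}, {"claw": 0.005, "dx": 0, "dy": 0, "dz": 0, "wx": 0, "wy": 8, "wz": 0}, {"claw": 0.005, "dx": 0, "dy": 0, "dz": 0, "wx": 0, "wy": 8, "wz": 0}, {"claw": 0.005, "dx": 0, "dy": 0, "dz": 0, "wx": 0, "wy": 5.3, "wz": 0}, {"claw": 0.005, "dx": 0, "dy": 0, "dz": 0, "wx": 0, "wy": 0, "wz": -8}, {"claw": 0.005, "dx": 0, "dy": 0, "dz": 0, "wx": 0, "wy": 0, "wz": -10}, {"claw": 0.005, "dx": 0, "dy": 0, "dz": 0, "wx": 0, "wy": 0, "wz": -10}, {"claw": 0.005, "dx": 0, "dy": 0, "dz": 0, "wx": 0, "wy": 0, "wz": -10}, {"claw": 0.005, "dx": 0, "dy": 0, "dz": 0, "wx": 0, "wy": 0, "wz": -10}, {"claw": 0.005, "dx": 0, "dy": 0, "dz": 0, "wx": 0, "wy": 0, "wz": -10}, {"claw": 0.005, "dx": 0, "dy": 0, "dz": 0, "wx": 0, "wy": 0, "wz": -10}, {"claw": 0.005, "dx": 0, "dy": 0, "dz": 0, "wx": 0, "wy": 0, "wz": -10}, {"claw": 0.005, "dx": 0, "dy": 0, "dz": 0, "wx": 0, "wy": 0, "wz": 0}]}}

```text
t: 42.8
eef_pos: [0.4515, -0.0199, 0.3201]
tool_rot: [-0.004, 0.196, 0.981, -0.001]
contact_force: [-0.9, 0.1, -3.1]
gripper_width: 0.142
grasp_force: 88.7
```

```bash
python3 -c "
from h import *
go([.4913,.2799,.0945],67);print(Rt(get_obs()).as_matrix().round(3))"
```

```text
t 42.8 [ 0.4515 -0.0199  0.3201] z [-0.008  0.001 -1.   ] y 67.4 q [-0.16  0.03  0.07  1.95 -0.    1.18  1.09] w 0.142 g 89 f [-0.9  0.1 -3.1]
wz 0.4 d [ 80.5 291.6 225.6]
[[-0.923  0.384 -0.008]
 [ 0.384  0.923  0.001]
 [ 0.008 -0.003 -1.   ]]
```

Call:
{"fn": "drive_tool", "kwargs": {"increments": [{"claw": 0.005, "dx": 0.0, "dy": 0.04, "dz": 0, "wx": 0, "wy": -0.45, "wz": 0.4}, {"claw": 0.005, "dx": 0.0, "dy": 0.045, "dz": 0, "wx": 0, "wy": 0, "wz": 0}, {"claw": 0.005, "dx": 0.01, "dy": 0.045, "dz": 0, "wx": 0, "wy": 0, "wz": 0}, {"claw": 0.005, "dx": 0.02, "dy": 0.045, "dz": 0, "wx": 0, "wy": 0, "wz": 0}, {"claw": 0.005, "dx": 0.02, "dy": 0.045, "dz": 0, "wx": 0, "wy": 0, "wz": 0}, {"claw": 0.005, "dx": 0.02, "dy": 0.045, "dz": 0, "wx": 0, "wy": 0, "wz": 0}, {"claw": 0.005, "dx": 0.01, "dy": 0.027, "dz": 0.02, "wx": 0, "wy": 0, "wz": 0}, {"claw": 0.005, "dx": 0, "dy": 0, "dz": 0.045, "wx": 0, "wy": 0, "wz": 0}, {"claw": 0.005, "dx": 0, "dy": 0, "dz": 0.045, "wx": 0, "wy": 0, "wz": 0}, {"claw": 0.005, "dx": 0, "dy": 0, "dz": 0.045, "wx": 0, "wy": 0, "wz": 0}, {"claw": 0.005, "dx": 0, "dy": 0, "dz": 0.03, "wx": 0, "wy": 0, "wz": 0}, {"claw": 0.005, "dx": 0, "dy": 0, "dz": 0.012, "wx": 0, "wy": 0, "wz": 0}, {"claw": 0.005, "dx": 0, "dy": 0, "dz": 0, "wx": 0, "wy": 0, "wz": 0}, {"claw": 0.005, "dx": 0, "dy": 0, "dz": 0, "wx": 0, "wy": 0, "wz": 0}]}}

```text
t: 44.55
eef_pos: [0.4929, 0.2808, 0.1243]
tool_rot: [0.001, 0.199, 0.98, -0.0]
contact_force: [0.9, 0.0, -2.1]
gripper_width: 0.14
grasp_force: 88.6
```

```bash
python3 -c "
from h import *
go([.4913,.2799,.0945],67);print(Rt(get_obs()).as_matrix().round(3))"
```

```text
t 44.5 [0.4929 0.2808 0.1243] z [ 0.003 -0.001 -1.   ] y 67.1 q [-0.52  0.44 -0.14  1.91  0.08  0.8   0.47] w 0.140 g 89 f [ 0.9  0.  -2.1]
wz 0.1 d [ 1.1 -1.4 29.8]
[[-0.921  0.39   0.003]
 [ 0.39   0.921 -0.001]
 [-0.003  0.    -1.   ]]
```

Call:
{"fn": "drive_tool", "kwargs": {"increments": [{"claw": 0.005, "dx": 0.001, "dy": -0.001, "dz": 0.015, "wx": 0, "wy": 0.2, "wz": 0}, {"claw": 0.005, "dx": 0, "dy": 0, "dz": 0.009, "wx": 0, "wy": 0, "wz": 0}, {"claw": 0.005, "dx": 0, "dy": 0, "dz": 0.005, "wx": 0, "wy": 0, "wz": 0}, {"claw": 0.005, "dx": 0, "dy": 0, "dz": 0, "wx": 0, "wy": 0, "wz": 0}, {"claw": 0.005, "dx": 0, "dy": 0, "dz": 0, "wx": 0, "wy": 0, "wz": 0}]}}

```text
t: 45.18
eef_pos: [0.4898, 0.2793, 0.0946]
tool_rot: [-0.002, 0.199, 0.98, -0.001]
contact_force: [-5.3, -2.7, 9.7]
gripper_width: 0.141
grasp_force: 90.5
```

Call:
{"fn": "drive_tool", "kwargs": {"increments": [{"claw": 0.03, "dx": 0, "dy": 0, "dz": 0, "wx": 0, "wy": 0, "wz": 0}, {"claw": 0.05, "dx": 0, "dy": 0, "dz": 0, "wx": 0, "wy": 0, "wz": 0}, {"claw": 0.05, "dx": 0, "dy": 0, "dz": 0, "wx": 0, "wy": 0, "wz": 0}, {"claw": 0.05, "dx": 0, "dy": 0, "dz": 0, "wx": 0, "wy": 0, "wz": 0}, {"claw": 0.05, "dx": 0, "dy": 0, "dz": -0.02, "wx": 0, "wy": 0, "wz": 0}, {"claw": 0.05, "dx": 0, "dy": 0, "dz": -0.04, "wx": 0, "wy": 0, "wz": 0}, {"claw": 0.05, "dx": 0, "dy": 0, "dz": -0.05, "wx": 0, "wy": 0, "wz": 0}, {"claw": 0.05, "dx": 0, "dy": 0, "dz": -0.05, "wx": 0, "wy": 0, "wz": 0}, {"claw": 0.05, "dx": 0, "dy": 0.05, "dz": 0, "wx": 0, "wy": 0, "wz": 0}, {"claw": 0.05, "dx": 0, "dy": 0.05, "dz": 0, "wx": 0, "wy": 0, "wz": 0}, {"claw": 0.05, "dx": 0, "dy": 0.05, "dz": 0, "wx": 0, "wy": 0, "wz": 0}, {"claw": 0.05, "dx": 0, "dy": 0.05, "dz": 0, "wx": 0, "wy": 0, "wz": 0}, {"claw": 0.05, "dx": 0, "dy": 0, "dz": 0, "wx": 0, "wy": 0, "wz": 0}]}}

```text
t: 46.8
eef_pos: [0.5678, 0.468, 0.2518]
tool_rot: [-0.002, 0.197, 0.98, -0.0]
contact_force: [0.1, -0.6, -0.9]
gripper_width: 0.586
grasp_force: 0.0
```

```bash
python3 -c "
from h import *
p,d=pan();s,_=read_camera('scene');go([.49,.45,.25])
cv2.imwrite('pics/m9.png',np.vstack([cv2.resize(p[150:310,125:435],(620,300),interpolation=2),np.hstack([cv2.resize(s[140:260,170:370],(500,300),interpolation=2),np.zeros((300,120,3),np.uint8)])])[:,:,::-1])"
```

```text
pan floor z median 0.0690
t 46.9 [0.5687 0.4638 0.2527] z [-0.003 -0.002 -1.   ] y 67.1 q [-0.67  0.57 -0.15  1.36  0.09  1.22  0.34] w 0.587 g 0 f [-0.  -0.2  0.2]
wz 0.0 d [ 67.1 -43.3   2.7]
```

View pics/m9.png

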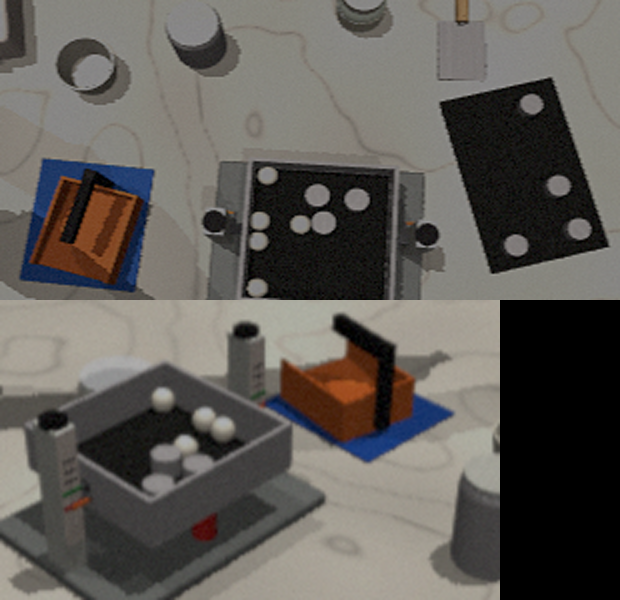

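```bash
python3 -c "
from h import *
C=cam('top')
f=np.load('top0.npz');p2,d2=read_camera('top')
for p,d in((f['p'],f['d']),(p2,d2)):
    P=cloud(p,d,C);q=(P[...,:2]-[.454,-.014])@np.array([[.981,.196],[-.196,.981]])
    for lo,hi in((-.07,-.02),(-.07,.07)):
        m=(q[...,0]>lo)&(q[...,0]<hi)&(abs(q[...,1])<.07)&(p.max(2)<60)&(P[...,2]>.05)&(P[...,2]<.12);print(m.sum(),np.median(P[...,2][m]),P[...,2][m].mean())
s,_=read_camera('scene');cv2.imwrite('pics/z.png',np.hstack([cv2.resize(s[185:235,180:215],(350,500),interpolation=2),cv2.resize(s[145:185,250:285],(438,500),interpolation=2)])[:,:,::-1])
"
```

```text
1293 0.10178672892251761 0.10177585687403556
3519 0.10179890686020165 0.1018080346048668
1191 0.06858539797829666 0.06862525466632048
2757 0.06859099288252968 0.06876821438358811
```

View pics/z.png

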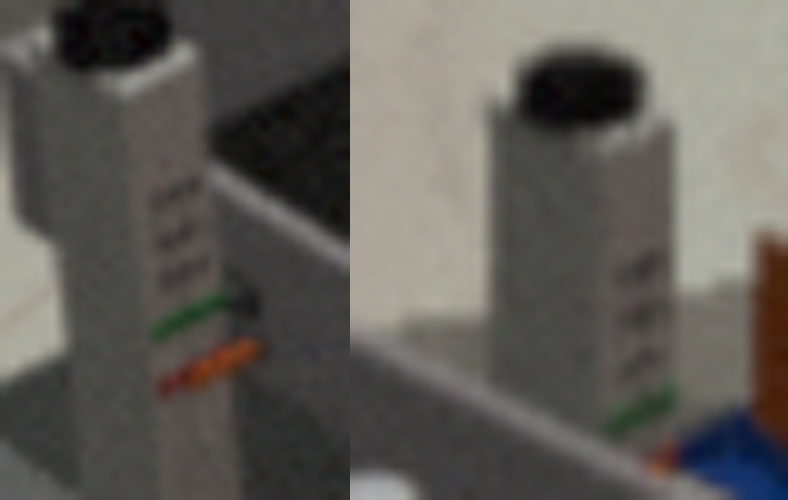

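The pointers are on the red line, all five balls and three slugs are in the pan, and the empty scoop stands on the blue mat. I'm handing in.

```bash
python3 -c "
from station import *
print(hand_in())"
```

```text
the job is handed in; nothing more can be done
None
```

I handed the job in at about 47 s. Three slugs brought the pointers to the green line, and all five balls then sank the pan to the red line. The empty scoop is back on its blue mat, and I saw no change to the other four slugs or the jar, tin, spatula and tub. No verdict was returned.

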